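Load, pin shut, start and re-lock the utensil dryer

TASK

Lay every washed utensil from the draining mat inside the dryer's open drawer, push the drawer fully shut, then drop the loose retaining pin from its holder all the way down through the drawer's tongue and the bracket under it. Only after that, slide the child-lock tab fully aside off the start button and press the button down, then slide the tab fully back over the button so that nobody can stop the dryer, leaving the drawer pinned shut and the bowl, bottle and jar undisturbed.

Things in the scene. Friction and masses are not known exactly. Their poses are not given: they have to be found in the camera images.
- dryer: white countertop utensil dryer, fixed, 210 deep x 260 wide x 85 mm high; origin on the counter under its middle; its +x axis points from its drawer front to its back, its +y axis to its left seen from the robot. Its flat top starts 40 mm behind the drawer front when shut (an air gap). Child-lock and start button on its top, pin bracket low on its -y flank
- drawer (a joint): drawer opening in m: 0 fully shut against its stop, 0.13 fully open; slides along the dryer's x axis (shut is towards +x); about 2.5 N of friction plus light damping, stays where left. Starts open
- drawer_in (a point): centre of the steel drawer's inner floor (16 mm over the counter), moves with the drawer, axes as the dryer's. The inside is 160 mm along x, 200 mm along y, walls 39 mm high; front panel's inner face is 80 mm to -x of this point. With the drawer open the whole inside is uncovered from above; the underside of the dryer's top, which the drawer passes under, is 59 mm above this point
- drawer_grip (a point): middle of the top edge of the drawer's upright grip plate, which stands on the drawer's front panel: 10 mm thick (along dryer x), 80 mm wide (y), rises 24 mm over the front panel; top 89 mm over the counter. Free on both sides even when shut, to pinch from above
- tongue_hole (a point): mouth (top) of the 15 mm hole in the drawer's 8 mm thick steel tongue, which sticks out sideways from the drawer front at dryer -y; 70 mm over the counter, moves with the drawer
- bracket_hole (a point): mouth (top) of the 15 mm hole in the fixed 15 mm thick steel bracket on the dryer's -y flank, 60 mm over the counter. The tongue's hole lies straight above it, 2 mm gap, when the drawer is fully shut
- holder: fixed black block 56 x 56 x 56 mm in which the pin is parked; origin under its middle; vertical 15 mm hole through its middle
- pin: loose steel retaining pin, standing upright in the holder, 84 mm long; origin at its lower tip, z axis along it to the head. Shank 10 mm thick, 50 mm long, chamfered tip; collar 30 mm wide from 50 to 54 mm; round head to grip 22 mm wide from 55 to 84 mm. Fully in, its collar rests on the tongue, its tip 50 mm below the top of the tongue
- tab (a joint): child-lock tab's travel in m: 0 covering the start button, 0.065 fully aside; slides along the dryer's +y axis, about 2 N of friction, stays where left. Its plate is 56 (x) x 46 (y) x 5 mm, upper face 115.5 mm over the counter
- tab_grip (a point): middle of the top edge of the fin on the middle of the tab: 28 mm along dryer x, 8 mm thick along y, 22 mm high over the plate; top 137 mm over the counter
- start (a joint): start button's travel in m: 0 up, 0.006 fully down (5 N), springs back up
- start_top (a point): centre of the round black start button's upper face, 30 mm wide, 107 mm over the counter; pressed straight down. The tab's plate lies 4 mm above it until slid aside
- mat: fixed dark rubber draining mat 190 (x) x 340 (y) x 6 mm; origin under its middle
- spoon: wooden spoon. Like all four utensils: 160 mm overall, lies flat, origin on its underside in mid-handle near its centre of mass; x axis along the handle towards the head; the handle is a bar 16 mm wide, 16 mm high, from 85 mm behind the origin to 35 mm ahead of it, the head reaches to 75 mm ahead; 50 to 200 g. Round head 42 mm wide, 14 mm high. None in the state if absent from this run (or held)
- spatula: pale wooden spatula, axes and handle as the spoon; flat blade 38 mm wide, 8 mm high. May be absent
- scoop: steel scoop, axes and handle as the spoon; open square head 40 mm wide, 26 mm high. May be absent
- squeezer: aluminium citrus squeezer, axes and handle as the spoon; round head 40 mm wide, 26 mm high. May be absent
- bowl: bystander: ochre bowl, 170 mm wide, 70 mm high; origin under its middle; leave alone
- sauce: bystander: amber bottle, 64 mm wide, 190 mm high; origin under its middle; leave alone
- tub: bystander: clear jar, 90 mm wide, 110 mm high; origin under its middle; leave alone
Mind the look-alikes: they are no part of the job. Leave any pink look-alike of the spatula alone.

How it is judged:
By the outcome, as a careful person would: the job done as asked, in the order asked, and still so for the second after the job is handed in, with the robot touching nothing.
Of spoon, spatula, scoop, squeezer only 2 to 3 are there at a start; the rules pass over those that are not, and their reading is None.
At some moment in a run one of spoon, spatula, scoop, squeezer may be knocked a few centimetres aside while the robot is not near it.
It also fails if it takes over 200 s, if anything falls off the work surface, if the arm or the gripper's body presses on something with over 40 N, if the wrist force passes 120 N, or if a joint passes its speed limit or range.

ROBOT

A 6-joint arm with a two-finger parallel gripper is mounted at the origin on the work surface. World frame = base frame: x ahead of the robot, y to its left, z up, the work surface at z = 0. Lengths are in m, angles in rad, forces in N, time in s.
With the tool pointing down it reaches from about 0.35 to 0.725 m from the base axis. Payload 6 kg.
Tool frame: the origin (TCP) lies midway between the tips of the shut fingers; the grasp point (between the pads) lies 19 mm behind it (robot.grasp_offset is the distance from the TCP to the grasp point, in m); z points along the fingers, y is the direction in which the jaws open and shut (so a half turn about z gives the same grasp; the last joint's range is limited). The gripper opens to 85 mm and grips with 20 to 120 N. Pads are 22 mm wide; open, the fingers measure 114 mm over their backs; the gripper's body (76 mm by 85 mm) begins 54 mm behind the grasp point. The pads swing forward as they close: fully open they stand 13 mm farther back than shut.
Start: joints at [-0.811, 0.04, 0.085, 0, -1.615, -0.334], TCP at [0.248, -0.546, 0.231] pointing down, gripper open.
Joint ranges: [-2.56, 2.56], [-1.29, 2.01], [-1.08, 1.49], [-3.29, 1.98], [-2.81, -0.18], [-2.99, 2.99]. Speed limits (rad/s): [2.57, 2.57, 3.01, 3.14, 3.14, 3.14].

INTERFACE

Orientations are given as [roll, pitch, yaw] about the fixed x, y, z axes, in that order (R = Rz(yaw) Ry(pitch) Rx(roll)).
In Python, from plant import robot gives the robot as it stands.
- The arm moves only by the shell command python3 -m creep 'ROWS' [FORCE]. ROWS is JSON, a list of rows, each an object with "translation": the shift along the tool's x, y, z in mm, a list of three; "roll": the turn about the tool's z in degrees; "fingers": the opening in per cent of the stroke, from 0 (shut) to 100 (fully open). In form: [{"translation": [x, y, z], "roll": roll, "fingers": fingers}, ...]. A call has 1 to 5 rows; each row shifts and turns the pose as measured when the row begins, along the tool's axes as they then stand; what a row does not reach is not made up. A row lasts 1/12 s, in which the tool goes at most 41.7 mm and 7.16 degrees, less where a joint would pass 70% of its speed; a pose out of reach is approached as far as the arm can. A call is refused whole if a number of a shift passes 41.7 or a number of a turn 7.16, either way. A call with a gripper value outside its range is refused whole. The fingers move at their own pace and stop on an object; FORCE is the grip in N (left out, the last holds). Time passes only in rows, so rows that do not move let the fingers close. It gives the time, the measured TCP pose, the force and the opening at its end, in the units of the state.
- robot.read_state(): the state, without advancing time (a new reading comes with each control period).
- robot.snapshot(name): name is "side" or "top"; returns (picture, depth): 420x560x3 uint8, red, green, blue; 420x560 float32, m along the optical axis (not along the pixel's ray), 0 where there is no reading.
- robot.camera_info(name): a dict with "fx", "fy", "cx", "cy" (pixels), "k1" (the pictures are not rectified: a ray, as slopes to the right and down, at radius r is drawn at 1 + k1 r^2 times it, then the intrinsics apply), "rvec" (rotation vector, rad) and "tvec" (3), from world to camera coordinates, as OpenCV has them. Camera axes: x right, y down, z forward; pixel columns grow to the right and rows downward; lengths in m; the calibration is good to about 2 mm. A picture is of the moment at which its call begins. camera_info takes no time and is no camera call.
- robot.finish_job(): hands the job in, once; it reports no verdict.
The state is a dict: "t": time; "joint_pos": joint angles; "qd": joint speeds; "joint_torque": joint torques, N m; "position": TCP position; "eef_rot": TCP orientation; "wrist_force": force on the tool from outside, world axes, zero at the start; "ft_torque": the same for the moment, N m; "grip_width": finger opening in m.
Only numpy, scipy, OpenCV 4.12 (cv2) and the standard library are available. Lean on these libraries where they do the work, as an engineer would, in place of code of your own. Each camera call takes 0.05 s, during which the arm holds its last target.

## Working session

There is one attempt and no reset: what is moved stays moved. The work goes in short steps, Python scripts to look and compute and a shell command to move; the robot and the scene stay as the last step left them, time stands still between calls to the robot, and variables do not carry over. Pictures are saved under pics/ and viewed, and the job is handed in when it is done.

```bash
ls; mkdir -p pics
cat > h.py <<'E'
import numpy as np, cv2
from plant import robot
from scipy.spatial.transform import Rotation as R
def cam(n):
    c=robot.camera_info(n);K=np.array([[c['fx'],0,c['cx']],[0,c['fy'],c['cy']],[0,0,1.]])
    return c,K,R.from_rotvec(np.ravel(c['rvec'])).as_matrix(),np.ravel(c['tvec'])
def cloud(n,d):
    c,K,Rm,t=cam(n)
    v,u=np.mgrid[0:d.shape[0],0:d.shape[1]]
    x=(u-c['cx'])/c['fx'];y=(v-c['cy'])/c['fy']
    xx,yy=x.copy(),y.copy()
    for _ in range(10):
        f=1+c['k1']*(xx**2+yy**2);xx=x/f;yy=y/f
    P=np.stack([xx*d,yy*d,d],-1)
    W=(P-t)@Rm
    W[d<=0]=np.nan
    return W
def snap(n,name):
    p,d=robot.snapshot(n)
    cv2.imwrite(f'pics/{name}.png',p[:,:,::-1]);np.savez(f'pics/{name}.npz',p=p,d=d,W=cloud(n,d))
    return p,d,cloud(n,d)
def ortho(W,p,name,x0=.1,x1=.85,y0=-.6,y1=.6,res=500,zmin=-1):
    # topdown map: up = +x, left=+y
    h=int((x1-x0)*res);w=int((y1-y0)*res);im=np.zeros((h,w,3),np.uint8);zb=np.full((h,w),-9.)
    pts=W.reshape(-1,3);c=p.reshape(-1,3)
    for i in np.argsort(np.nan_to_num(pts[:,2],nan=-9)):
        q=pts[i]
        if not np.isfinite(q).all(): continue
        r=int((x1-q[0])*res);s=int((y1-q[1])*res)
        if 0<=r<h-1 and 0<=s<w-1: im[r:r+2,s:s+2]=c[i][::-1]
    cv2.imwrite(f'pics/{name}.png',im)
E
python3 - <<'E'
from h import *
for n in('top','side'):
    p,d,W=snap(n,n+'0');c,K,Rm,t=cam(n);print(n,-Rm.T@t,Rm[2],c['fx'],c['k1'])
print(robot.read_state())
E
```

```text
pics
top [ 3.43023991e-01 -7.11163114e-04  1.37371872e+00] [ 0.1373039  -0.01840755 -0.99035792] 412.8411371726291 0.0003966123935397094
side [-0.21762551  1.05268283  1.03978714] [ 0.45209829 -0.67480319 -0.58330763] 515.7423338037784 -0.10926687281109553
{'t': 0.1, 'joint_pos': array([-8.11281551e-01,  4.07376746e-02,  8.39321250e-02, -3.77788663e-04,
       -1.61550663e+00, -3.33689142e-01]), 'qd': array([ 0.00016793, -0.00129638,  0.00269006,  0.00124647, -0.00012437,
       -0.0015184 ]), 'joint_torque': array([-4.94917593e-03, -3.69347870e+01,  3.48282087e+01,  6.95169702e+00,
       -4.52250650e-03,  2.31243462e-05]), 'position': array([ 0.24777676, -0.54613127,  0.23040449]), 'eef_rot': array([ 3.14003679e+00, -1.39870832e-04, -2.71575031e+00]), 'wrist_force': array([-0.30233614, -0.90131734, -0.19040422]), 'ft_torque': array([ 0.00774221,  0.02449329, -0.02760548]), 'grip_width': 0.08532711877063986}
```

View pics/top0.png

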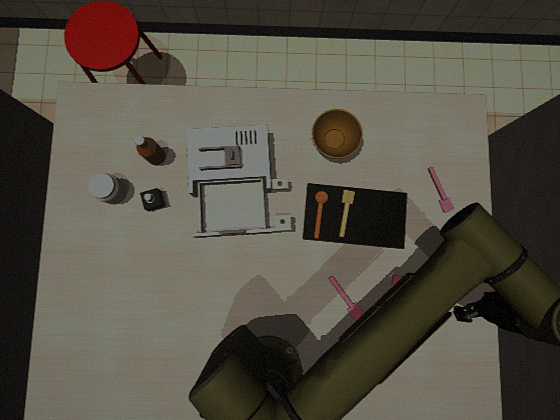

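View pics/side0.png

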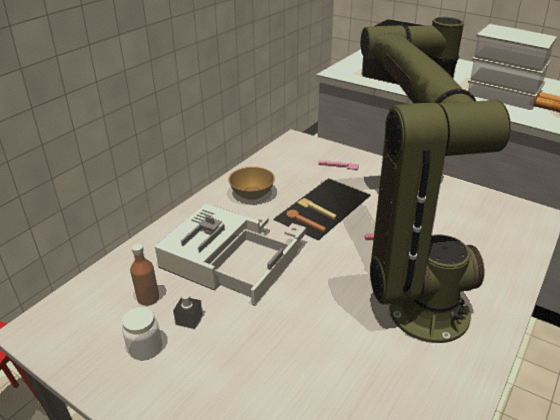

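The top view shows the dryer at about (230,160), its drawer open to (235,235), and the holder with its pin at (152,200). On the mat are the spoon at (320,213) and the spatula at (346,213). The pink look-alikes lie off the mat. Next I'll measure these.

Run:
```python
from h import *
z=np.load('pics/top0.npz');p=z['p'];W=z['W']
crop=cv2.resize(p[110:260,80:420,::-1],None,fx=2.3,fy=2.3,interpolation=cv2.INTER_CUBIC);cv2.imwrite('pics/crop0.png',crop)
for n,(u,v) in dict(spoonhead=(321,197),spoonh=(319,225),spath=(345,228),spblade=(347,196),mat=(380,215),holder=(145,205),pin=(151,197),drawfloor=(234,207),grip=(235,234),tongue=(280,222),brk=(278,184),tabtop=(222,160),dryt=(215,135),counter=(100,300)).items(): print(n,W[v,u].round(4))
```

```text
spoonhead [ 0.5595 -0.1651  0.0171]
spoonh [ 0.4652 -0.1585  0.0229]
spath [ 0.4575 -0.2447  0.0209]
spblade [ 0.5662 -0.2534  0.0101]
mat [ 0.5051 -0.365   0.0063]
holder [0.513  0.4031 0.0581]
pin [0.5346 0.3764 0.09  ]
drawfloor [0.5186 0.1229 0.0184]
grip [0.4278 0.1139 0.0466]
tongue [ 0.4679 -0.0291  0.0664]
brk [ 0.6034 -0.0211 -0.0016]
tabtop [0.6611 0.161  0.0813]
dryt [0.7411 0.1859 0.0875]
counter [2.081e-01 5.446e-01 3.000e-04]
```

View pics/crop0.png

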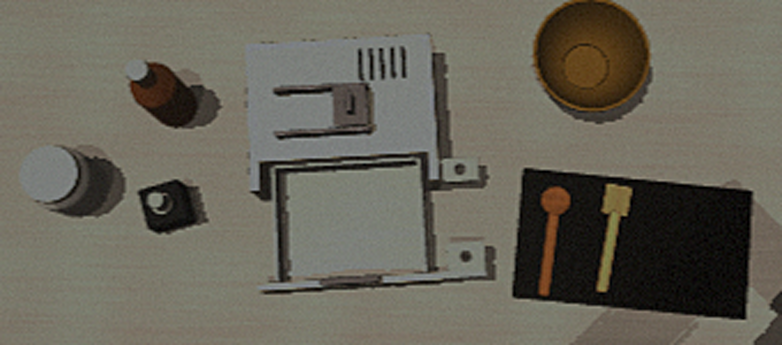

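```bash
cat >> h.py <<'E'
def ray(n,u,v,z):
    c,K,Rm,t=cam(n)
    x=(u-c['cx'])/c['fx'];y=(v-c['cy'])/c['fy'];xx,yy=x,y
    for _ in range(20):
        f=1+c['k1']*(xx**2+yy**2);xx=x/f;yy=y/f
    d=Rm.T@np.array([xx,yy,1]);o=-Rm.T@t
    return o+d*(z-o[2])/d[2]
def rect(m,W,z=None):
    q=W[m];q=q[np.isfinite(q).all(1)];
    r=cv2.minAreaRect((q[:,:2]*1000).astype(np.float32));return len(q),np.round(r[0],1),np.round(r[1],1),round(r[2],2),np.median(q[:,2])
def handle(n,m,z):
    # centreline of an elongated mask with ray at height z
    v,u=np.nonzero(m);P=np.array([ray(n,a,b,z)[:2] for a,b in zip(u,v)])
    c=P.mean(0);w,V=np.linalg.eigh(np.cov((P-c).T));ax=V[:,1]
    return P,c,ax
E
python3 - <<'E'
from h import *
z=np.load('pics/top0.npz');p=z['p'].astype(int);W=z['W']
Z=W[:,:,2]
v,u=np.mgrid[0:420,0:560]
box=(u>180)&(u<300)&(v>115)&(v<245)
print('dryer top',rect(box&(abs(Z-.085)<.004)&(v<195),W))
m=box&(Z>.105)&(Z<.125)&(v<175);print('tab',rect(m,W), W[m].mean(0))
m=box&(Z>.125)&(v<175);print('fin',rect(m,W), W[m][:10].round(3))
m=box&(Z>.075)&(Z<.1)&(v>225);print('gripplate',rect(m,W))
m=box&(Z>.055)&(Z<.07)&(v>225)&(u<273);print('front',rect(m,W))
hb=(u>130)&(u<175)&(v>180)&(v<215)
m=hb&(Z>.05)&(Z<.06);print('holder',rect(m,W)); m=hb&(Z>.07);print('pin',rect(m,W),Z[m].max())
print('thole',ray('top',282.6,221.3,.07),'bhole',ray('top',280,183.5,.06))
hsv=cv2.cvtColor(z['p'],cv2.COLOR_RGB2HSV)
mb=(u>300)&(u<410)&(v>180)&(v<250)&(hsv[...,1]>110)&(hsv[...,2]>60)
nl,lab,st,ce=cv2.connectedComponentsWithStats(mb.astype(np.uint8))
for i in range(1,nl):
    if st[i,4]<60: continue
    P,c,ax=handle('top',lab==i,.02)
    if ax[0]<0: ax=-ax
    s=(P-c)@ax; l=(P-c)@np.array([-ax[1],ax[0]])
    sel=s<s.min()+.1
    f=np.polyfit(s[sel],l[sel],1)
    hd=ax+f[0]*np.array([-ax[1],ax[0]]);hd/=np.linalg.norm(hd)
    tail=c+ax*s.min()+np.array([-ax[1],ax[0]])*np.polyval(f,s.min())
    print(st[i],'len',np.ptp(s),'yaw',np.degrees(np.arctan2(hd[1],hd[0])),'tail',tail,'origin',tail+.085*hd,'col',p[lab==i].mean(0))
E
```

```text
dryer top (3321, array([667.8, 140.7]), array([210.4, 260.3]), 4.64, np.float64(0.08511672376039191))
tab (332, array([664.9, 165.9]), array([ 68.8, 125.5]), 5.17, np.float64(0.11401184460135447)) [0.66619733 0.13942036 0.11321242]
fin (25, array([667.6, 126.3]), array([25.6,  7.3]), 9.12, np.float64(0.1356017896475508)) [[0.68  0.131 0.136]
 [0.679 0.127 0.141]
 [0.679 0.124 0.139]
 [0.677 0.131 0.134]
 [0.677 0.128 0.136]
 [0.678 0.125 0.133]
 [0.673 0.13  0.139]
 [0.675 0.128 0.132]
 [0.672 0.124 0.142]
 [0.67  0.13  0.137]]
gripplate (86, array([438.3,  57.7]), array([ 10.1, 206.9]), 5.01, np.float64(0.08871474273762024))
front (235, array([439.4, 122.4]), array([ 31.8, 253.7]), 3.11, np.float64(0.06427465203271102))
holder (218, array([535.6, 387.2]), array([57.7, 57.4]), 18.13, np.float64(0.056146509241324666))
pin (50, array([534.3, 386.9]), array([19.2, 20.5]), 26.56, np.float64(0.08930996744839442)) 0.09639222536780964
thole [ 0.47000249 -0.03723187  0.07      ] bhole [ 0.5935382  -0.02658912  0.06      ]
[314 191  14  48 302] len 0.15845343996276567 yaw -6.527981234761408 tail [ 0.4225741  -0.14862168] origin [ 0.507023  -0.1582852] col [109.78145695  62.96688742  31.67549669]
[339 190  16  47 298] len 0.15697735076154695 yaw -9.927549813639747 tail [ 0.429694   -0.23153288] origin [ 0.51342125 -0.24618711] col [115.66107383 100.84228188  57.51342282]
```

```bash
python3 - <<'E'
from h import *
z=np.load('pics/top0.npz');W=z['W']
Z=W[:,:,2];v,u=np.mgrid[0:420,0:560]
a=np.radians(4.8);c=np.array([.6678,.1407]);D=W[...,:2]-c
X=D[...,0]*np.cos(a)+D[...,1]*np.sin(a);Y=-D[...,0]*np.sin(a)+D[...,1]*np.cos(a)
box=(u>180)&(u<300)&(v>115)&(v<245)
def st(n,m): print(n,m.sum(),*[np.percentile(q[m],[1,10,50,90,99]).round(4) for q in(X,Y,Z)])
st('plate',box&(Z>.078)&(v>225)&(abs(Y)<.06))
st('plateall',box&(Z>.078)&(v>225))
st('floor',box&(abs(Z-.016)<.008)&(v>180)&(v<232)&(abs(Y)<.1))
st('front',box&(abs(Z-.065)<.006)&(v>225)&(abs(Y)<.12))
st('tongue',box&(Z>.062)&(Z<.078)&(v>210)&(Y<-.135))
st('brk',box&(Z>.05)&(Z<.07)&(v>160)&(v<200)&(Y<-.135))
st('rearwall',box&(abs(Z-.055)<.006)&(v<190)&(abs(Y)<.12))
st('fin',box&(Z>.128)&(v<175))
st('tab',box&(Z>.11)&(Z<.12)&(v<175)&(abs(Y)<.04))
st('top',box&(abs(Z-.085)<.004)&(v<195))
# side camera
z=np.load('pics/side0.npz');W=z['W'];Z=W[:,:,2]
D=W[...,:2]-c
X=D[...,0]*np.cos(a)+D[...,1]*np.sin(a);Y=-D[...,0]*np.sin(a)+D[...,1]*np.cos(a)
st('Splate',(abs(Z-.086)<.006)&(abs(Y)<.06)&(X<-.15)&(X>-.27))
st('Sfin',(abs(Z-.134)<.006)&(abs(Y)<.1)&(abs(X)<.1))
st('Stab',(abs(Z-.115)<.004)&(abs(Y)<.1)&(abs(X)<.1))
st('Stop',(abs(Z-.085)<.004)&(abs(Y)<.15)&(abs(X)<.13))
D=W[...,:2]-np.array([.535,.387])
r=np.hypot(D[...,0],D[...,1])
m=(r<.03)&(Z>.07);print(W[m].mean(0),np.percentile(W[m],[2,50,98],axis=0))
E
python3 - <<'E'
import cv2
p=cv2.imread('pics/side0.png')
cv2.imwrite('pics/c1.png',cv2.resize(p[170:340,140:400],None,fx=3,fy=3,interpolation=cv2.INTER_CUBIC))
E
```

```text
plate 82 [-0.2407 -0.2399 -0.2361 -0.2322 -0.2311] [-0.0383 -0.0317 -0.0011  0.0295  0.0367] [0.0819 0.0851 0.0888 0.093  0.0964]
plateall 82 [-0.2407 -0.2399 -0.2361 -0.2322 -0.2311] [-0.0383 -0.0317 -0.0011  0.0295  0.0367] [0.0819 0.0851 0.0888 0.093  0.0964]
floor 2829 [-0.2239 -0.2101 -0.1478 -0.0847 -0.0701] [-0.0978 -0.08    0.0003  0.0803  0.0985] [0.0097 0.0128 0.0164 0.02   0.0226]
front 206 [-0.2418 -0.2412 -0.2364 -0.231  -0.226 ] [-0.1193 -0.1037  0.0096  0.1021  0.1172] [0.0592 0.061  0.0646 0.0688 0.0704]
tongue 236 [-0.2402 -0.2363 -0.218  -0.1959 -0.1917] [-0.186  -0.1814 -0.1609 -0.14   -0.1356] [0.0642 0.0672 0.0702 0.0736 0.0757]
brk 156 [-0.1047 -0.1026 -0.0883 -0.0728 -0.0701] [-0.1858 -0.1809 -0.1611 -0.1403 -0.1354] [0.0509 0.0565 0.0599 0.0631 0.0648]
rearwall 148 [-0.1003 -0.0824 -0.0683 -0.0653 -0.0641] [-0.1048 -0.1     0.004   0.1006  0.1162] [0.0494 0.0507 0.0546 0.0579 0.0597]
fin 23 [-0.0142 -0.0123  0.0013  0.0094  0.0109] [-0.0181 -0.0169 -0.0137 -0.0107 -0.0104] [0.129  0.1331 0.1358 0.1406 0.1419]
tab 218 [-0.0291 -0.0247 -0.0014  0.0227  0.0269] [
[... 172 characters left out ...]
0.0812 0.0824 0.0851 0.0878 0.0888]
Splate 91 [-0.2397 -0.238  -0.234  -0.229  -0.2271] [-0.0374 -0.03    0.0049  0.0381  0.0428] [0.0804 0.0822 0.0872 0.0902 0.0916]
Sfin 34 [-0.0124 -0.0099  0.0005  0.0121  0.0162] [-0.0158 -0.0134 -0.0091 -0.0051 -0.0035] [0.1283 0.1287 0.134  0.1378 0.139 ]
Stab 134 [-0.0258 -0.0212 -0.0042  0.0254  0.0302] [-0.0341 -0.0277 -0.0026  0.0113  0.0134] [0.1116 0.1129 0.1152 0.1175 0.1186]
Stop 2243 [-0.0921 -0.0569  0.0144  0.0909  0.1055] [-0.1253 -0.1056  0.0287  0.1209  0.1327] [0.0812 0.0824 0.0849 0.0876 0.0888]
[0.53445728 0.39263231 0.08350069] [[0.52540802 0.38002649 0.0709315 ]
 [0.53371029 0.3939965  0.08598105]
 [0.54596748 0.40091785 0.09144697]]
```

View pics/c1.png

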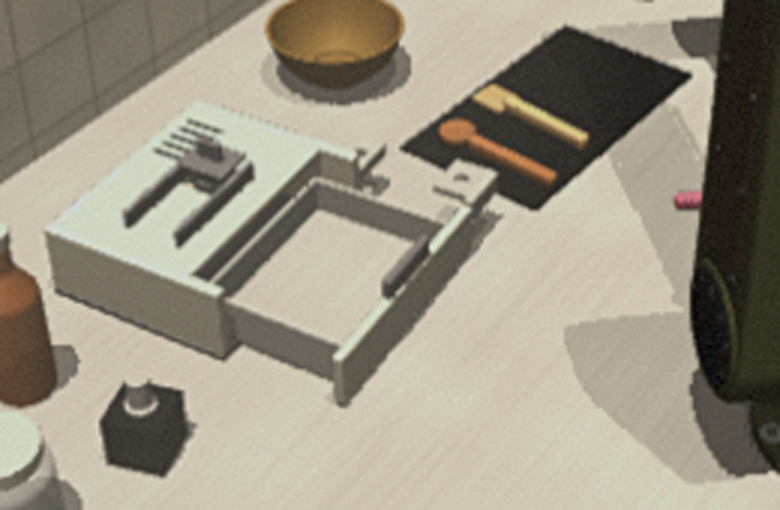

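```bash
cat >> h.py <<'E'
C0=np.array([.6678,.1407]);A0=np.radians(4.8)
def dw(X,Y): return C0+np.array([X*np.cos(A0)-Y*np.sin(A0),X*np.sin(A0)+Y*np.cos(A0)])
def plan(x,y,z,yaw=None):
    s=robot.read_state();Rm=R.from_euler('xyz',s['eef_rot']).as_matrix()
    d=(np.array([x,y,z])-s['position'])*1000
    cy=np.degrees(s['eef_rot'][2]);roll=0 if yaw is None else -((yaw-cy+180)%360-180)
    sh=Rm.T@d
    print('t',round(s['t'],2),'pos',s['position'].round(4),'rpy',np.degrees(s['eef_rot']).round(2),'q6',round(np.degrees(s['joint_pos'][5])),'grip',round(s['grip_width'],4),'F',s['wrist_force'].round(1))
    print(' shift now',sh.round(1),'roll',round(roll,1),'rows',np.ceil(np.abs(sh).max()/41),np.ceil(abs(roll)/7.1))
    if yaw is not None:
        R2=Rm@R.from_euler('z',roll,degrees=True).as_matrix();print(' shift after roll',(R2.T@d).round(1))
E
python3 -c "
from h import *
plan(.507,-.158,.15,-6.5+180)"
```

```text
t 0.1 pos [ 0.2478 -0.5461  0.2304] rpy [ 1.7991e+02 -1.0000e-02 -1.5560e+02] q6 -19 grip 0.0853 F [-0.3 -0.9 -0.2]
 shift now [-396.4  246.3   80.7] roll 30.9 rows 10.0 5.0
 shift after roll [-213.7  414.9   80.7]
```

```bash
python3 -m creep '[{"translation":[0,0,0],"roll":6.2,"fingers":60},{"translation":[0,0,0],"roll":6.2,"fingers":60},{"translation":[0,0,0],"roll":6.2,"fingers":60},{"translation":[0,0,0],"roll":6.2,"fingers":60},{"translation":[0,0,0],"roll":6.2,"fingers":60}]' 40
python3 -m creep '[{"translation":[-19,37,0],"roll":0,"fingers":60},{"translation":[-19,37,0],"roll":0,"fingers":60},{"translation":[-19,37,0],"roll":0,"fingers":60},{"translation":[-19,37,0],"roll":0,"fingers":60},{"translation":[-19,37,0],"roll":0,"fingers":60}]'
python3 -c "
from h import *
plan(.507,-.158,.15,-6.5+180)"
```

```text
t: 0.52
position: [0.2475, -0.5452, 0.2273]
eef_rot: [3.136, -0.004, 3.006]
wrist_force: [-1.2, -0.3, 0.1]
grip_width: 0.0511
t: 0.93
position: [0.3651, -0.3758, 0.2225]
eef_rot: [3.132, -0.012, 2.984]
wrist_force: [0.6, -0.8, -0.3]
grip_width: 0.0514
t 0.93 pos [ 0.3651 -0.3758  0.2225] rpy [179.44  -0.69 170.99] q6 -75 grip 0.0514 F [ 0.6 -0.8 -0.3]
 shift now [-106.9  236.6   73.6] roll -2.5 rows 6.0 1.0
 shift after roll [-117.2  231.7   73.6]
```

```bash
python3 -m creep '[{"translation":[-20,40,10],"roll":-1,"fingers":60},{"translation":[-20,40,10],"roll":-1,"fingers":60},{"translation":[-20,40,10],"roll":0,"fingers":60},{"translation":[-20,40,10],"roll":0,"fingers":60},{"translation":[-20,40,10],"roll":0,"fingers":60}]'
python3 -c "
from h import *
plan(.507,-.158,.15,-6.5+180)"
python3 -m creep '[{"translation":[0,0,0],"roll":0,"fingers":60},{"translation":[0,0,0],"roll":0,"fingers":60}]'
python3 -c "
from h import *
plan(.507,-.158,.15,-6.5+180)"
```

```text
t: 1.35
position: [0.4777, -0.2056, 0.1794]
eef_rot: [3.132, -0.008, 3.021]
wrist_force: [1.0, -0.8, 0.4]
grip_width: 0.0512
t 1.35 pos [ 0.4777 -0.2056  0.1794] rpy [179.42  -0.47 173.1 ] q6 -95 grip 0.0512 F [ 1.  -0.8  0.4]
 shift now [-23.6  50.5  29.7] roll -0.4 rows 2.0 1.0
 shift after roll [-24.   50.3  29.7]
t: 1.52
position: [0.4797, -0.1988, 0.1757]
eef_rot: [3.13, -0.013, 3.03]
wrist_force: [0.3, -0.6, 0.1]
grip_width: 0.0511
t 1.52 pos [ 0.4797 -0.1988  0.1757] rpy [179.31  -0.74 173.58] q6 -96 grip 0.0511 F [ 0.3 -0.6  0.1]
 shift now [-22.9  43.3  25.9] roll 0.1 rows 2.0 1.0
 shift after roll [-22.9  43.3  25.9]
```

```bash
python3 -m creep '[{"translation":[-12,22,14],"roll":0,"fingers":60},{"translation":[-11,21,14],"roll":0,"fingers":60},{"translation":[0,0,20],"roll":0,"fingers":60},{"translation":[0,0,20],"roll":0,"fingers":60},{"translation":[0,0,0],"roll":0,"fingers":60}]'
python3 - <<'E'
from h import *
plan(.507,-.158,.10,-6.5+180)
snap('side','side1');snap('top','top1')
import cv2
a=cv2.imread('pics/side1.png')[150:290,230:420];b=cv2.imread('pics/top1.png')[150:290,240:430]
cv2.imwrite('pics/d1.png',cv2.resize(np.hstack([a,b]),None,fx=2.1,fy=2.1,interpolation=cv2.INTER_CUBIC))
E
```

```text
t: 1.93
position: [0.5073, -0.1576, 0.1062]
eef_rot: [3.129, -0.011, 3.028]
wrist_force: [-0.0, -0.0, -0.6]
grip_width: 0.0511
t 1.93 pos [ 0.5073 -0.1576  0.1062] rpy [179.3   -0.65 173.48] q6 -100 grip 0.0511 F [-0.  -0.  -0.6]
 shift now [ 0.2 -0.6  6.2] roll -0.0 rows 1.0 1.0
 shift after roll [ 0.2 -0.6  6.2]
```

View pics/d1.png

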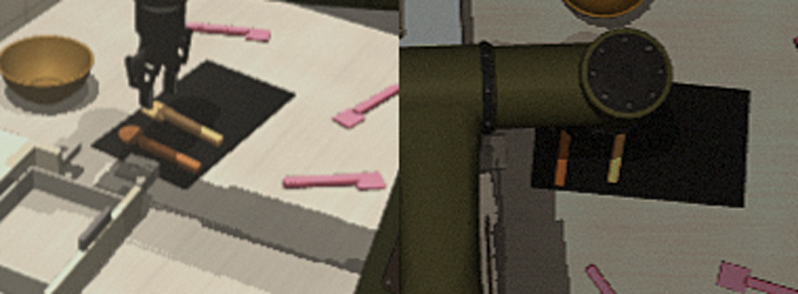

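The spoon hasn't moved: its handle is at crop (560,160) in the top view and (165,150) in the side view. Next I'll descend.

```bash
python3 -m creep '[{"translation":[0,0,30],"roll":0,"fingers":60},{"translation":[0,0,30],"roll":0,"fingers":60},{"translation":[0,0,20],"roll":0,"fingers":60},{"translation":[0,0,3],"roll":0,"fingers":60},{"translation":[0,0,0],"roll":0,"fingers":60}]'
python3 -c "
from h import *
plan(.507,-.158,.0095,-6.5+180)"
```

```text
t: 2.45
position: [0.5138, -0.1624, 0.0366]
eef_rot: [3.133, 0.01, 3.024]
wrist_force: [-0.3, -0.4, 1.1]
grip_width: 0.0509
t 2.45 pos [ 0.5138 -0.1624  0.0366] rpy [179.49   0.59 173.25] q6 -100 grip 0.0509 F [-0.3 -0.4  1.1]
 shift now [ 7.5  3.3 27. ] roll -0.3 rows 1.0 1.0
 shift after roll [ 7.5  3.4 27. ]
```

```bash
python3 -m creep '[{"translation":[4,2,10],"roll":0,"fingers":60},{"translation":[3,2,10],"roll":0,"fingers":60},{"translation":[0,0,3],"roll":0,"fingers":60},{"translation":[0,0,0],"roll":0,"fingers":60}]'
python3 -c "
from h import *
plan(.507,-.158,.0095,-6.5+180)"
```

```text
t: 2.78
position: [0.5101, -0.1583, 0.0181]
eef_rot: [3.133, 0.019, 3.023]
wrist_force: [-0.5, 0.1, 0.4]
grip_width: 0.051
t 2.78 pos [ 0.5101 -0.1583  0.0181] rpy [179.5    1.09 173.19] q6 -101 grip 0.051 F [-0.5  0.1  0.4]
 shift now [ 3.3 -0.2  8.5] roll -0.3 rows 1.0 1.0
 shift after roll [ 3.3 -0.2  8.5]
```

```bash
python3 -m creep '[{"translation":[2,0,5],"roll":0,"fingers":60},{"translation":[0,0,4],"roll":0,"fingers":60},{"translation":[0,0,0],"roll":0,"fingers":60}]'
python3 -m creep '[{"translation":[0,0,0],"roll":0,"fingers":0},{"translation":[0,0,0],"roll":0,"fingers":0},{"translation":[0,0,0],"roll":0,"fingers":0},{"translation":[0,0,0],"roll":0,"fingers":0},{"translation":[0,0,0],"roll":0,"fingers":0}]' 40
python3 -c "
from h import *
plan(.507,-.158,.0095,-6.5+180)"
```

```text
t: 3.03
position: [0.5091, -0.1578, 0.0098]
eef_rot: [3.133, 0.022, 3.023]
wrist_force: [1.0, 0.1, 0.2]
grip_width: 0.0515
t: 3.45
position: [0.5096, -0.1579, 0.0103]
eef_rot: [3.133, 0.022, 3.024]
wrist_force: [0.2, -0.3, -0.7]
grip_width: 0.0147
t 3.45 pos [ 0.5096 -0.1579  0.0103] rpy [179.52   1.27 173.24] q6 -101 grip 0.0147 F [ 0.2 -0.3 -0.7]
 shift now [ 2.5 -0.4  0.8] roll -0.3 rows 1.0 1.0
 shift after roll [ 2.5 -0.4  0.8]
```

```bash
python3 -m creep '[{"translation":[0,0,-15],"roll":0,"fingers":0},{"translation":[0,0,-30],"roll":0,"fingers":0},{"translation":[0,0,-35],"roll":0,"fingers":0},{"translation":[0,0,-35],"roll":0,"fingers":0},{"translation":[0,0,-30],"roll":0,"fingers":0}]'
python3 -c "
from h import *
print(dw(-.128,.005));plan(*dw(-.128,.005),.14,-85.2)"
```

```text
t: 3.87
position: [0.5007, -0.1582, 0.15]
eef_rot: [3.133, 0.003, 3.022]
wrist_force: [1.7, 0.1, -1.2]
grip_width: 0.0144
[0.53983052 0.1349717 ]
t 3.87 pos [ 0.5007 -0.1582  0.15  ] rpy [1.7950e+02 1.5000e-01 1.7317e+02] q6 -101 grip 0.0144 F [ 1.7  0.1 -1.2]
 shift now [ -4.  295.6  12.6] roll -101.6 rows 8.0 15.0
 shift after roll [-288.7  -63.5   12.6]
```

```bash
python3 -m creep '[{"translation":[0,0,0],"roll":-7,"fingers":0},{"translation":[0,0,0],"roll":-7,"fingers":0},{"translation":[0,0,0],"roll":-7,"fingers":0},{"translation":[0,0,0],"roll":-7,"fingers":0},{"translation":[0,0,0],"roll":-7,"fingers":0}]'
python3 -m creep '[{"translation":[0,0,0],"roll":-7,"fingers":0},{"translation":[0,0,0],"roll":-7,"fingers":0},{"translation":[0,0,0],"roll":-7,"fingers":0},{"translation":[0,0,0],"roll":-7,"fingers":0},{"translation":[0,0,0],"roll":-7,"fingers":0}]'
python3 -m creep '[{"translation":[0,0,0],"roll":-7,"fingers":0},{"translation":[0,0,0],"roll":-7,"fingers":0},{"translation":[0,0,0],"roll":-7,"fingers":0},{"translation":[0,0,0],"roll":-6,"fingers":0},{"translation":[0,0,0],"roll":0,"fingers":0}]'
python3 -c "
from h import *
plan(*dw(-.128,.005),.14,-85.2)"
```

```text
t: 4.28
position: [0.5045, -0.1589, 0.1612]
eef_rot: [-3.138, 0.021, -2.636]
wrist_force: [-0.2, 0.2, -0.3]
grip_width: 0.0148
t: 4.7
position: [0.5042, -0.1587, 0.1606]
eef_rot: [-3.128, 0.015, -2.011]
wrist_force: [-0.3, -0.5, -1.1]
grip_width: 0.015
t: 5.12
position: [0.5037, -0.1584, 0.1595]
eef_rot: [-3.124, 0.008, -1.521]
wrist_force: [0.3, 1.2, -0.1]
grip_width: 0.0148
t 5.12 pos [ 0.5037 -0.1584  0.1595] rpy [-178.98    0.46  -87.14] q6 -1 grip 0.0148 F [ 0.3  1.2 -0.1]
 shift now [-291.1  -50.3   22.7] roll -1.9 rows 8.0 1.0
 shift after roll [-289.2  -60.1   22.7]
```

```bash
python3 -m creep '[{"translation":[-36,-7,0],"roll":-1,"fingers":0},{"translation":[-36,-7,0],"roll":-1,"fingers":0},{"translation":[-36,-7,0],"roll":0,"fingers":0},{"translation":[-36,-7,0],"roll":0,"fingers":0},{"translation":[-36,-7,0],"roll":0,"fingers":0}]'
python3 -m creep '[{"translation":[-36,-7,0],"roll":0,"fingers":0},{"translation":[-36,-7,0],"roll":0,"fingers":0},{"translation":[-20,-4,0],"roll":0,"fingers":0},{"translation":[0,0,0],"roll":0,"fingers":0},{"translation":[0,0,0],"roll":0,"fingers":0}]'
python3 - <<'E'
from h import *
snap('side','side2');
plan(*dw(-.128,.005),.08,-85.2)
E
```

```text
t: 5.53
position: [0.5262, 0.0235, 0.161]
eef_rot: [-3.125, 0.007, -1.514]
wrist_force: [1.3, -0.2, -0.8]
grip_width: 0.0151
t: 5.95
position: [0.5386, 0.1279, 0.161]
eef_rot: [-3.125, 0.008, -1.525]
wrist_force: [-0.7, -0.4, 0.2]
grip_width: 0.0148
t 6.0 pos [0.5386 0.1275 0.1609] rpy [-179.08    0.48  -87.41] q6 -32 grip 0.0148 F [-0.   0.5 -0.6]
 shift now [-6.7 -0.3 81. ] roll -2.2 rows 2.0 1.0
 shift after roll [-6.7 -0.6 81. ]
```

View pics/side2.png

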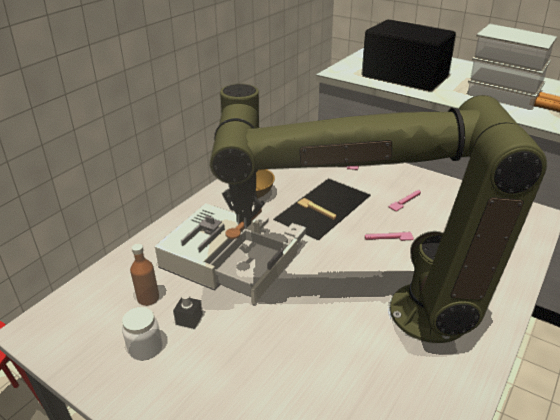

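The spoon is held with its head at (235,232), above the open drawer. Next I'll lower it.

```bash
python3 -m creep '[{"translation":[-4,0,28],"roll":-1,"fingers":0},{"translation":[-3,0,28],"roll":-1,"fingers":0},{"translation":[0,0,25],"roll":0,"fingers":0},{"translation":[0,0,0],"roll":0,"fingers":0}]'
python3 -c "
from h import *
plan(*dw(-.128,.005),.022,-85.2)"
```

```text
t: 6.33
position: [0.541, 0.1324, 0.08]
eef_rot: [-3.12, 0.01, -1.5]
wrist_force: [-1.3, -1.3, -1.6]
grip_width: 0.0148
t 6.33 pos [0.541  0.1324 0.08  ] rpy [-178.78    0.57  -85.92] q6 -30 grip 0.0148 F [-1.3 -1.3 -1.6]
 shift now [-2.1  2.2 58. ] roll -0.7 rows 2.0 1.0
 shift after roll [-2.1  2.1 58. ]
```

```bash
python3 -m creep '[{"translation":[-2,2,22],"roll":0,"fingers":0},{"translation":[0,0,18],"roll":0,"fingers":0},{"translation":[0,0,12],"roll":0,"fingers":0},{"translation":[0,0,5],"roll":0,"fingers":0},{"translation":[0,0,0],"roll":0,"fingers":0}]'
python3 -c "
from h import *
plan(*dw(-.128,.005),.022,-85.2)"
```

```text
t: 6.75
position: [0.5424, 0.1305, 0.0264]
eef_rot: [-3.115, 0.009, -1.51]
wrist_force: [-0.6, -0.1, 0.2]
grip_width: 0.0147
t 6.75 pos [0.5424 0.1305 0.0264] rpy [-178.5     0.52  -86.5 ] q6 -31 grip 0.0147 F [-0.6 -0.1  0.2]
 shift now [-4.6  2.5  4.4] roll -1.3 rows 1.0 1.0
 shift after roll [-4.7  2.3  4.4]
```

```bash
python3 -m creep '[{"translation":[-4,2,4],"roll":0,"fingers":0},{"translation":[0,0,0],"roll":0,"fingers":0},{"translation":[0,0,0],"roll":0,"fingers":45},{"translation":[0,0,0],"roll":0,"fingers":45},{"translation":[0,0,0],"roll":0,"fingers":45}]'
python3 -m creep '[{"translation":[0,0,-20],"roll":0,"fingers":45},{"translation":[0,0,-30],"roll":0,"fingers":45},{"translation":[0,0,-35],"roll":0,"fingers":45},{"translation":[0,0,-35],"roll":0,"fingers":60},{"translation":[0,0,-10],"roll":0,"fingers":60}]'
python3 -c "
from h import *
plan(.513,-.246,.15,-9.9+180)"
```

```text
t: 7.17
position: [0.5429, 0.1353, 0.0277]
eef_rot: [-3.108, 0.011, -1.511]
wrist_force: [0.3, -0.2, 1.1]
grip_width: 0.0384
t: 7.58
position: [0.5369, 0.1325, 0.1605]
eef_rot: [-3.114, 0.008, -1.511]
wrist_force: [-0.0, -0.4, 0.5]
grip_width: 0.051
t 7.58 pos [0.5369 0.1325 0.1605] rpy [-178.41    0.46  -86.56] q6 -32 grip 0.051 F [-0.  -0.4  0.5]
 shift now [376.4  46.7   6.2] roll 103.3 rows 10.0 15.0
 shift after roll [ -41.4 -377.     6.2]
```

```bash
python3 -m creep '[{"translation":[38,5,0],"roll":0,"fingers":60},{"translation":[38,5,0],"roll":0,"fingers":60},{"translation":[38,5,0],"roll":0,"fingers":60},{"translation":[38,5,0],"roll":0,"fingers":60},{"translation":[38,5,0],"roll":0,"fingers":60}]'
python3 -m creep '[{"translation":[38,5,0],"roll":0,"fingers":60},{"translation":[38,5,0],"roll":0,"fingers":60},{"translation":[38,5,0],"roll":0,"fingers":60},{"translation":[38,5,0],"roll":0,"fingers":60},{"translation":[0,0,0],"roll":7,"fingers":60}]'
python3 -m creep '[{"translation":[0,0,0],"roll":7,"fingers":60},{"translation":[0,0,0],"roll":7,"fingers":60},{"translation":[0,0,0],"roll":7,"fingers":60},{"translation":[0,0,0],"roll":7,"fingers":60},{"translation":[0,0,0],"roll":7,"fingers":60}]'
python3 -m creep '[{"translation":[0,0,0],"roll":7,"fingers":60},{"translation":[0,0,0],"roll":7,"fingers":60},{"translation":[0,0,0],"roll":7,"fingers":60},{"translation":[0,0,0],"roll":7,"fingers":60},{"translation":[0,0,0],"roll":7,"fingers":60}]'
python3 -m creep '[{"translation":[0,0,0],"roll":7,"fingers":60},{"translation":[0,0,0],"roll":7,"fingers":60},{"translation":[0,0,0],"roll":7,"fingers":60},{"translation":[0,0,0],"roll":0,"fingers":60}]'
python3 - <<'E'
from h import *
plan(.513,-.246,.10,-9.9+180)
snap('side','side3');snap('top','top3')
a=cv2.imread('pics/side3.png')[150:310,150:380];b=cv2.imread('pics/top3.png')[110:270,180:410]
cv2.imwrite('pics/d3.png',cv2.resize(np.hstack([a,b]),None,fx=1.7,fy=1.7,interpolation=cv2.INTER_CUBIC))
E
```

```text
t: 8.0
position: [0.5269, -0.0577, 0.167]
eef_rot: [-3.098, 0.013, -1.498]
wrist_force: [1.1, -0.8, -0.3]
grip_width: 0.0512
t: 8.42
position: [0.5162, -0.2233, 0.168]
eef_rot: [-3.092, 0.016, -1.619]
wrist_force: [-0.1, 1.5, -0.7]
grip_width: 0.0511
t: 8.83
position: [0.5157, -0.2285, 0.17]
eef_rot: [-3.108, 0.043, -2.247]
wrist_force: [-0.3, -0.5, -0.4]
grip_width: 0.0512
t: 9.25
position: [0.5165, -0.229, 0.1725]
eef_rot: [-3.137, 0.058, -2.872]
wrist_force: [1.1, -0.4, -0.1]
grip_width: 0.0511
t: 9.58
position: [0.5173, -0.2291, 0.1746]
eef_rot: [3.125, 0.059, 3.031]
wrist_force: [-0.4, 0.2, -0.8]
grip_width: 0.051
t 9.58 pos [ 0.5173 -0.2291  0.1746] rpy [179.03   3.39 173.65] q6 -92 grip 0.051 F [-0.4  0.2 -0.8]
 shift now [  6.8 -18.5  74. ] roll 3.6 rows 2.0 1.0
 shift after roll [  5.6 -18.9  74. ]
```

View pics/d3.png

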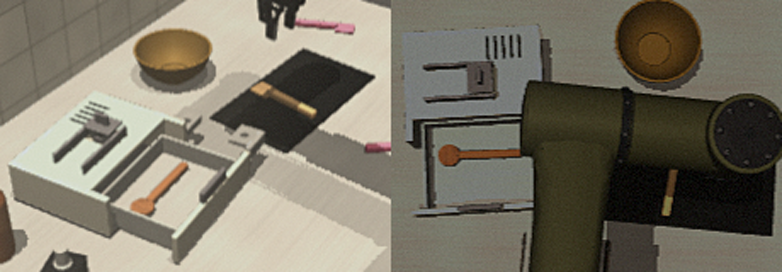

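The spoon lies flat in the drawer, with its head at about (450,155) in the top crop. The spatula is still on the mat at (668,190). The tool has tilted 3.4°, so I'll test whether up and down moves bring that back.

```bash
python3 -m creep '[{"translation":[0,0,-40],"roll":0,"fingers":60},{"translation":[0,0,-40],"roll":0,"fingers":60},{"translation":[0,0,0],"roll":0,"fingers":60}]'
python3 -m creep '[{"translation":[0,0,20],"roll":3,"fingers":60},{"translation":[0,0,20],"roll":0,"fingers":60},{"translation":[0,0,20],"roll":0,"fingers":60},{"translation":[0,0,20],"roll":0,"fingers":60},{"translation":[0,0,0],"roll":0,"fingers":60}]'
python3 - <<'E'
from h import *
plan(.513,-.246,.10,-9.9+180)
E
```

```text
t: 9.93
position: [0.5105, -0.2297, 0.2538]
eef_rot: [3.126, 0.052, 3.051]
wrist_force: [-0.5, -0.2, 2.0]
grip_width: 0.0515
t: 10.35
position: [0.5178, -0.2295, 0.1781]
eef_rot: [3.124, 0.064, 3.015]
wrist_force: [-0.4, 0.2, -1.0]
grip_width: 0.0514
t 10.35 pos [ 0.5178 -0.2295  0.1781] rpy [178.99   3.69 172.77] q6 -93 grip 0.0514 F [-0.4  0.2 -1. ]
 shift now [  7.7 -18.3  77.4] roll 2.7 rows 2.0 1.0
 shift after roll [  6.9 -18.6  77.4]
```

```bash
python3 -m creep '[{"translation":[3,-9,30],"roll":1.4,"fingers":60},{"translation":[3,-9,30],"roll":1.4,"fingers":60},{"translation":[0,0,30],"roll":0,"fingers":60},{"translation":[0,0,30],"roll":0,"fingers":60},{"translation":[0,0,0],"roll":0,"fingers":60}]'
python3 - <<'E'
from h import *
plan(.513,-.246,.01,-9.9+180)
E
```

```text
t: 10.77
position: [0.5202, -0.2475, 0.0607]
eef_rot: [3.124, 0.073, 2.979]
wrist_force: [-0.8, 0.7, -0.7]
grip_width: 0.0516
t 10.77 pos [ 0.5202 -0.2475  0.0607] rpy [178.98   4.17 170.67] q6 -93 grip 0.0516 F [-0.8  0.7 -0.7]
 shift now [11.  -0.5 50.1] roll 0.6 rows 2.0 1.0
 shift after roll [11.  -0.6 50.1]
```

```bash
python3 -m creep '[{"translation":[3,0,10],"roll":0.6,"fingers":60},{"translation":[3,0,10],"roll":0,"fingers":60},{"translation":[2,0,8],"roll":0,"fingers":60}]'
python3 -c "
from h import *
plan(.513,-.246,.01,-9.9+180)"
python3 -m creep '[{"translation":[0,0,0],"roll":0,"fingers":60},{"translation":[0,0,0],"roll":0,"fingers":60},{"translation":[0,0,0],"roll":0,"fingers":60},{"translation":[0,0,0],"roll":0,"fingers":60},{"translation":[0,0,0],"roll":0,"fingers":60}]'
python3 -c "
from h import *
plan(.513,-.246,.01,-9.9+180)"
```

```text
t: 11.02
position: [0.5171, -0.2473, 0.0372]
eef_rot: [3.126, 0.08, 2.972]
wrist_force: [0.5, -0.2, 0.4]
grip_width: 0.0511
t 11.02 pos [ 0.5171 -0.2473  0.0372] rpy [179.1    4.56 170.28] q6 -94 grip 0.0511 F [ 0.5 -0.2  0.4]
 shift now [ 6.4  0.2 26.8] roll 0.2 rows 1.0 1.0
 shift after roll [ 6.4  0.2 26.8]
t: 11.43
position: [0.5186, -0.2475, 0.0407]
eef_rot: [3.127, 0.085, 2.974]
wrist_force: [0.7, 0.6, -0.0]
grip_width: 0.0512
t 11.43 pos [ 0.5186 -0.2475  0.0407] rpy [179.14   4.85 170.4 ] q6 -93 grip 0.0512 F [ 0.7  0.6 -0. ]
 shift now [ 8.3  0.1 30.1] roll 0.3 rows 1.0 1.0
 shift after roll [ 8.3  0.  30.1]
```

```bash
python3 -m creep '[{"translation":[0,0,0],"roll":0,"fingers":60},{"translation":[0,0,0],"roll":0,"fingers":60}]'
python3 -m creep '[{"translation":[0,0,0],"roll":0,"fingers":60},{"translation":[0,0,0],"roll":0,"fingers":60},{"translation":[0,0,0],"roll":0,"fingers":60}]'
python3 -c "
from h import *
plan(.513,-.246,.01,-9.9+180);s=robot.read_state();print(s['joint_pos'].round(4),s['qd'].round(4),s['joint_torque'].round(2))"
```

```text
t: 11.6
position: [0.5192, -0.2476, 0.0419]
eef_rot: [3.127, 0.086, 2.974]
wrist_force: [0.1, -0.3, 0.3]
grip_width: 0.0513
t: 11.85
position: [0.5195, -0.2477, 0.0424]
eef_rot: [3.127, 0.087, 2.974]
wrist_force: [-0.6, -0.6, -0.3]
grip_width: 0.0511
t 11.85 pos [ 0.5195 -0.2477  0.0424] rpy [179.15   4.99 170.42] q6 -93 grip 0.0511 F [-0.6 -0.6 -0.3]
 shift now [ 9.4  0.1 31.7] roll 0.3 rows 1.0 1.0
 shift after roll [ 9.5  0.1 31.7]
[-0.1024 -0.0357 -0.3374 -0.0099 -1.1812 -1.6316] [-0.     -0.0002  0.0017 -0.0003 -0.0018 -0.0001] [  0.   -31.66  33.46   6.61   0.24   0.  ]
```

```bash
python3 -m creep '[{"translation":[0,0,-20],"roll":0,"fingers":60},{"translation":[0,0,-20],"roll":0,"fingers":60},{"translation":[0,0,-20],"roll":0,"fingers":60},{"translation":[0,0,-20],"roll":0,"fingers":60},{"translation":[0,0,-20],"roll":0,"fingers":60}]'
python3 -m creep '[{"translation":[0,0,0],"roll":0,"fingers":60},{"translation":[0,0,0],"roll":0,"fingers":60},{"translation":[0,0,0],"roll":0,"fingers":60},{"translation":[0,0,0],"roll":0,"fingers":60},{"translation":[0,0,0],"roll":0,"fingers":60}]'
python3 -m creep '[{"translation":[0,0,41],"roll":0,"fingers":60},{"translation":[0,0,35],"roll":0,"fingers":60}]'
python3 -m creep '[{"translation":[0,0,0],"roll":0,"fingers":60},{"translation":[0,0,0],"roll":0,"fingers":60},{"translation":[0,0,0],"roll":0,"fingers":60},{"translation":[0,0,0],"roll":0,"fingers":60},{"translation":[0,0,0],"roll":0,"fingers":60}]'
```

```text
t: 12.27
position: [0.507, -0.2467, 0.1384]
eef_rot: [3.125, 0.074, 2.974]
wrist_force: [1.5, -0.7, -0.6]
grip_width: 0.0511
t: 12.68
position: [0.5086, -0.2474, 0.143]
eef_rot: [3.126, 0.081, 2.974]
wrist_force: [0.3, -0.4, 0.1]
grip_width: 0.0512
t: 12.85
position: [0.519, -0.2489, 0.0735]
eef_rot: [3.128, 0.095, 2.974]
wrist_force: [0.5, -0.7, -1.9]
grip_width: 0.0513
t: 13.27
position: [0.5155, -0.2483, 0.0682]
eef_rot: [3.128, 0.082, 2.974]
wrist_force: [0.7, -0.0, 0.3]
grip_width: 0.0514
```

```bash
python3 -m creep '[{"translation":[0,0,-41],"roll":0,"fingers":60},{"translation":[0,0,-41],"roll":0,"fingers":60},{"translation":[0,0,-20],"roll":0,"fingers":60},{"translation":[0,0,0],"roll":0,"fingers":60},{"translation":[0,0,0],"roll":0,"fingers":60}]'
python3 -m creep '[{"translation":[40,0,0],"roll":0,"fingers":60},{"translation":[40,0,0],"roll":0,"fingers":60},{"translation":[40,0,0],"roll":0,"fingers":60}]'
python3 -m creep '[{"translation":[0,0,0],"roll":0,"fingers":60},{"translation":[0,0,0],"roll":0,"fingers":60},{"translation":[0,0,0],"roll":0,"fingers":60},{"translation":[0,0,0],"roll":0,"fingers":60}]'
python3 -m creep '[{"translation":[-20,0,0],"roll":0,"fingers":60},{"translation":[-20,0,0],"roll":0,"fingers":60},{"translation":[-20,0,0],"roll":0,"fingers":60},{"translation":[-20,0,0],"roll":0,"fingers":60},{"translation":[-20,0,0],"roll":0,"fingers":60}]'
python3 -m creep '[{"translation":[0,0,0],"roll":0,"fingers":60},{"translation":[0,0,0],"roll":0,"fingers":60},{"translation":[0,0,0],"roll":0,"fingers":60},{"translation":[0,0,0],"roll":0,"fingers":60}]'
```

```text
t: 13.68
position: [0.5073, -0.2491, 0.1803]
eef_rot: [3.13, 0.09, 2.974]
wrist_force: [-0.1, 0.1, -0.9]
grip_width: 0.0511
t: 13.93
position: [0.3908, -0.2291, 0.1648]
eef_rot: [3.131, 0.081, 2.975]
wrist_force: [-1.2, 0.0, 1.7]
grip_width: 0.0518
t: 14.27
position: [0.3853, -0.2283, 0.1655]
eef_rot: [3.129, 0.087, 2.974]
wrist_force: [-0.1, 0.3, 0.5]
grip_width: 0.0509
t: 14.68
position: [0.4898, -0.246, 0.1738]
eef_rot: [3.129, 0.086, 2.974]
wrist_force: [-0.7, -0.1, 1.2]
grip_width: 0.0516
t: 15.02
position: [0.4942, -0.2465, 0.1687]
eef_rot: [3.13, 0.077, 2.974]
wrist_force: [-0.6, -0.9, 0.7]
grip_width: 0.0509
```

```bash
f() { :; }
python3 -m creep '[{"translation":[41,0,0],"roll":0,"fingers":60},{"translation":[41,0,0],"roll":0,"fingers":60},{"translation":[41,0,0],"roll":0,"fingers":60},{"translation":[0,0,0],"roll":0,"fingers":60},{"translation":[0,0,0],"roll":0,"fingers":60}]'
python3 -m creep '[{"translation":[-12,0,0],"roll":0,"fingers":60},{"translation":[-12,0,0],"roll":0,"fingers":60},{"translation":[-12,0,0],"roll":0,"fingers":60},{"translation":[-12,0,0],"roll":0,"fingers":60},{"translation":[-12,0,0],"roll":0,"fingers":60}]'
python3 -m creep '[{"translation":[-12,0,0],"roll":0,"fingers":60},{"translation":[-12,0,0],"roll":0,"fingers":60},{"translation":[-12,0,0],"roll":0,"fingers":60},{"translation":[-12,0,0],"roll":0,"fingers":60},{"translation":[-12,0,0],"roll":0,"fingers":60}]'
python3 -m creep '[{"translation":[0,0,0],"roll":0,"fingers":60},{"translation":[0,0,0],"roll":0,"fingers":60},{"translation":[0,0,0],"roll":0,"fingers":60}]'
```

```text
t: 15.43
position: [0.367, -0.2251, 0.1524]
eef_rot: [3.13, 0.065, 2.974]
wrist_force: [0.6, 0.0, -1.2]
grip_width: 0.0508
t: 15.85
position: [0.4283, -0.2356, 0.1603]
eef_rot: [3.13, 0.074, 2.974]
wrist_force: [-0.8, -0.8, -0.8]
grip_width: 0.0512
t: 16.27
position: [0.4931, -0.2467, 0.1647]
eef_rot: [3.13, 0.074, 2.974]
wrist_force: [0.1, -0.1, 0.1]
grip_width: 0.0509
t: 16.52
position: [0.4953, -0.247, 0.1632]
eef_rot: [3.13, 0.071, 2.974]
wrist_force: [0.0, -0.3, -0.9]
grip_width: 0.0517
```

```bash
for i in 1 2 3; do
python3 -m creep '[{"translation":[41,0,0],"roll":0,"fingers":60},{"translation":[41,0,0],"roll":0,"fingers":60},{"translation":[41,0,0],"roll":0,"fingers":60},{"translation":[0,0,0],"roll":0,"fingers":60}]' | grep -E "pos|eef"
python3 -m creep '[{"translation":[-25,0,0],"roll":0,"fingers":60},{"translation":[-25,0,0],"roll":0,"fingers":60},{"translation":[-25,0,0],"roll":0,"fingers":60},{"translation":[-25,0,0],"roll":0,"fingers":60},{"translation":[-25,0,0],"roll":0,"fingers":60}]'| grep -E "pos|eef"
python3 -m creep '[{"translation":[0,0,0],"roll":0,"fingers":60},{"translation":[0,0,0],"roll":0,"fingers":60}]'| grep -E "pos|eef"
done
```

```text
position: [0.3692, -0.2257, 0.1473]
eef_rot: [3.131, 0.057, 2.974]
position: [0.4906, -0.2468, 0.1612]
eef_rot: [3.13, 0.073, 2.974]
position: [0.493, -0.2472, 0.1602]
eef_rot: [3.13, 0.071, 2.974]
position: [0.3662, -0.2257, 0.1437]
eef_rot: [3.131, 0.056, 2.974]
position: [0.4857, -0.2466, 0.1579]
eef_rot: [3.129, 0.074, 2.973]
position: [0.4873, -0.2468, 0.1573]
eef_rot: [3.129, 0.073, 2.973]
position: [0.3598, -0.2253, 0.1412]
eef_rot: [3.13, 0.059, 2.973]
position: [0.4783, -0.2461, 0.1562]
eef_rot: [3.128, 0.078, 2.972]
position: [0.4794, -0.2462, 0.1559]
eef_rot: [3.128, 0.078, 2.973]
```

```bash
python3 -c "
from h import *
plan(.513,-.246,.05,-9.9+180)"
python3 -m creep '[{"translation":[-14,0,30],"roll":0,"fingers":60},{"translation":[-12,0,30],"roll":0,"fingers":60},{"translation":[-5,0,30],"roll":0,"fingers":60},{"translation":[0,0,10],"roll":0,"fingers":60},{"translation":[0,0,0],"roll":0,"fingers":60}]'
python3 -c "
from h import *
plan(.513,-.246,.011,-9.9+180)"
```

```text
t 19.27 pos [ 0.4794 -0.2462  0.1559] rpy [179.2    4.45 170.31] q6 -93 grip 0.051 F [0.  0.3 0.1]
 shift now [-24.7   4.4 108.2] roll 0.2 rows 3.0 1.0
 shift after roll [-24.7   4.4 108.2]
t: 19.68
position: [0.5166, -0.2518, 0.0616]
eef_rot: [3.128, 0.088, 2.972]
wrist_force: [-0.5, 0.0, 0.3]
grip_width: 0.0517
t 19.68 pos [ 0.5166 -0.2518  0.0616] rpy [179.22   5.06 170.29] q6 -93 grip 0.0517 F [-0.5  0.   0.3]
 shift now [ 8.9  4.5 50. ] roll 0.2 rows 2.0 1.0
 shift after roll [ 8.9  4.4 50. ]
```

```bash
python3 -m creep '[{"translation":[4,2,25],"roll":0,"fingers":60},{"translation":[5,2,20],"roll":0,"fingers":60},{"translation":[0,0,5],"roll":0,"fingers":60},{"translation":[0,0,0],"roll":0,"fingers":60}]'
python3 - <<'E'
from h import *
plan(.513,-.246,.011,-9.9+180)
snap('side','side4');snap('top','top4')
a=cv2.imread('pics/side4.png')[150:290,230:420];b=cv2.imread('pics/top4.png')[150:290,240:430]
cv2.imwrite('pics/d4.png',cv2.resize(np.hstack([a,b]),None,fx=2.1,fy=2.1,interpolation=cv2.INTER_CUBIC))
E
```

```text
t: 20.02
position: [0.5125, -0.2473, 0.0174]
eef_rot: [3.13, 0.097, 2.973]
wrist_force: [0.5, 0.7, 0.6]
grip_width: 0.0518
t 20.02 pos [ 0.5125 -0.2473  0.0174] rpy [179.33   5.53 170.32] q6 -94 grip 0.0518 F [0.5 0.7 0.6]
 shift now [0.3 1.3 6.4] roll 0.2 rows 1.0 1.0
 shift after roll [0.3 1.3 6.4]
```

View pics/d4.png

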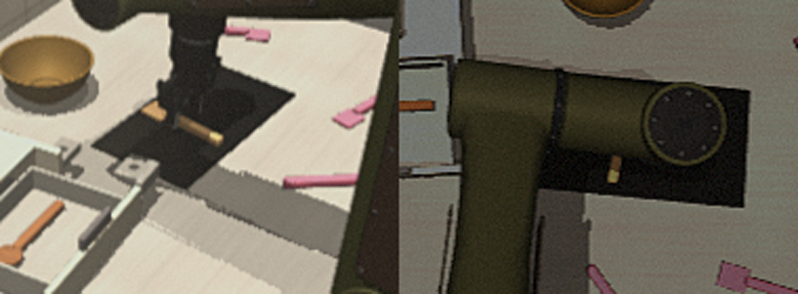

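The gripper straddles the spatula handle, at about (185,120) in the side crop. I'll go down the last bit and grip.

```bash
python3 -m creep '[{"translation":[0,1,5],"roll":0,"fingers":60},{"translation":[0,0,3],"roll":0,"fingers":60},{"translation":[0,0,0],"roll":0,"fingers":0},{"translation":[0,0,0],"roll":0,"fingers":0},{"translation":[0,0,0],"roll":0,"fingers":0}]'
python3 -m creep '[{"translation":[0,0,0],"roll":0,"fingers":0},{"translation":[0,0,0],"roll":0,"fingers":0}]'
python3 -m creep '[{"translation":[0,0,-30],"roll":0,"fingers":0},{"translation":[0,0,-35],"roll":0,"fingers":0},{"translation":[0,0,-38],"roll":0,"fingers":0},{"translation":[0,0,-38],"roll":0,"fingers":0}]'
python3 -c "
from h import *
plan(*dw(-.180,.005),.14,-85.2)"
```

```text
t: 20.53
position: [0.5177, -0.2476, 0.0166]
eef_rot: [3.131, 0.108, 2.973]
wrist_force: [-0.4, 2.3, 2.4]
grip_width: 0.0157
t: 20.7
position: [0.5179, -0.2477, 0.0169]
eef_rot: [3.131, 0.108, 2.973]
wrist_force: [0.1, -0.7, -1.6]
grip_width: 0.0143
t: 21.03
position: [0.4967, -0.2448, 0.1489]
eef_rot: [3.128, 0.085, 2.972]
wrist_force: [1.3, -0.6, 0.2]
grip_width: 0.0143
t 21.03 pos [ 0.4967 -0.2448  0.1489] rpy [179.24   4.88 170.27] q6 -94 grip 0.0143 F [ 1.3 -0.6  0.2]
 shift now [ 72.5 368.5   7.6] roll -104.5 rows 9.0 15.0
 shift after roll [-374.9  -22.3    7.6]
```

```bash
for i in 1 2 ; do
python3 -m creep '[{"translation":[0,0,0],"roll":-7,"fingers":0},{"translation":[0,0,0],"roll":-7,"fingers":0},{"translation":[0,0,0],"roll":-7,"fingers":0},{"translation":[0,0,0],"roll":-7,"fingers":0},{"translation":[0,0,0],"roll":-7,"fingers":0}]' | grep -E "pos|eef|grip"
done
python3 -m creep '[{"translation":[0,0,0],"roll":-7,"fingers":0},{"translation":[0,0,0],"roll":-7,"fingers":0},{"translation":[0,0,0],"roll":-7,"fingers":0},{"translation":[0,0,0],"roll":-7,"fingers":0},{"translation":[0,0,0],"roll":-7,"fingers":0}]'
python3 - <<'E'
from h import *
plan(*dw(-.180,.005),.14,-85.2)
snap('side','side5')
E
```

```text
position: [0.5004, -0.2466, 0.1628]
eef_rot: [-3.089, 0.091, -2.683]
grip_width: 0.0142
position: [0.5, -0.2464, 0.1621]
eef_rot: [-3.048, 0.043, -2.059]
grip_width: 0.0147
t: 22.28
position: [0.4994, -0.2461, 0.1609]
eef_rot: [-3.042, -0.018, -1.436]
wrist_force: [-0.5, -0.3, 0.8]
grip_width: 0.0144
t 22.28 pos [ 0.4994 -0.2461  0.1609] rpy [-174.29   -1.06  -82.3 ] q6 14 grip 0.0144 F [-0.5 -0.3  0.8]
 shift now [-375.2  -37.5   17.8] roll 2.9 rows 10.0 1.0
 shift after roll [-376.6  -18.5   17.8]
```

View pics/side5.png

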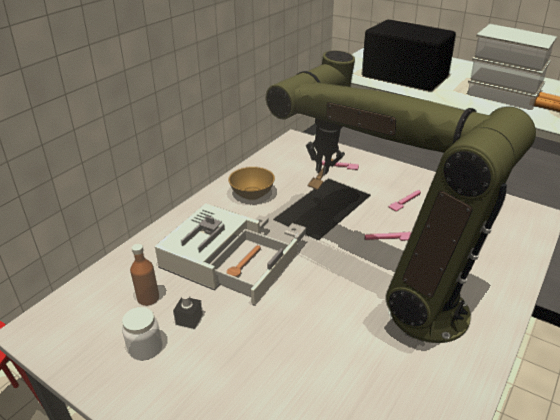

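The mat is empty and the spatula is held at (316,182). I'll carry it over to the drawer.

```bash
python3 -m creep '[{"translation":[-38,-2,0],"roll":1.5,"fingers":0},{"translation":[-38,-2,0],"roll":1.4,"fingers":0},{"translation":[-38,-2,0],"roll":0,"fingers":0},{"translation":[-38,-2,0],"roll":0,"fingers":0},{"translation":[-38,-2,0],"roll":0,"fingers":0}]'
python3 -m creep '[{"translation":[-38,-2,0],"roll":0,"fingers":0},{"translation":[-38,-2,0],"roll":0,"fingers":0},{"translation":[-38,-2,0],"roll":0,"fingers":0},{"translation":[-38,-2,0],"roll":0,"fingers":0},{"translation":[-10,0,0],"roll":0,"fingers":0}]'
python3 -m creep '[{"translation":[0,0,0],"roll":0,"fingers":0},{"translation":[0,0,0],"roll":0,"fingers":0},{"translation":[0,0,0],"roll":0,"fingers":0}]'
python3 - <<'E'
from h import *
plan(*dw(-.180,.005),.10,-85.2)
E
```

```text
t: 22.75
position: [0.489, -0.0567, 0.1569]
eef_rot: [-3.045, -0.013, -1.509]
wrist_force: [1.4, 0.8, -0.7]
grip_width: 0.0145
t: 23.17
position: [0.4854, 0.1169, 0.1562]
eef_rot: [-3.042, -0.009, -1.523]
wrist_force: [0.7, 0.0, -1.6]
grip_width: 0.0145
t: 23.42
position: [0.4846, 0.1198, 0.1557]
eef_rot: [-3.043, -0.009, -1.524]
wrist_force: [0.5, 0.9, 0.3]
grip_width: 0.0145
t 23.42 pos [0.4846 0.1198 0.1557] rpy [-174.33   -0.5   -87.3 ] q6 -38 grip 0.0145 F [0.5 0.9 0.3]
 shift now [-11.1   1.6  55.7] roll -2.1 rows 2.0 1.0
 shift after roll [-11.2   1.2  55.7]
```

```bash
python3 -m creep '[{"translation":[-6,0,20],"roll":-1,"fingers":0},{"translation":[-5,0,20],"roll":-1,"fingers":0},{"translation":[0,0,20],"roll":0,"fingers":0},{"translation":[0,0,20],"roll":0,"fingers":0},{"translation":[0,0,0],"roll":0,"fingers":0}]'
python3 - <<'E'
from h import *
plan(*dw(-.180,.005),.034,-85.2)
snap('side','side6');a=cv2.imread('pics/side6.png')[170:330,130:330]
cv2.imwrite('pics/d6.png',cv2.resize(a,None,fx=3,fy=3,interpolation=cv2.INTER_CUBIC))
E
```

```text
t: 23.83
position: [0.4942, 0.1255, 0.0756]
eef_rot: [-3.039, -0.009, -1.501]
wrist_force: [-1.1, -0.8, -1.7]
grip_width: 0.0142
t 23.83 pos [0.4942 0.1255 0.0756] rpy [-174.1    -0.54  -85.99] q6 -37 grip 0.0142 F [-1.1 -0.8 -1.7]
 shift now [-5.9 10.1 40.7] roll -0.8 rows 1.0 1.0
 shift after roll [-6.1 10.  40.7]
```

View pics/d6.png

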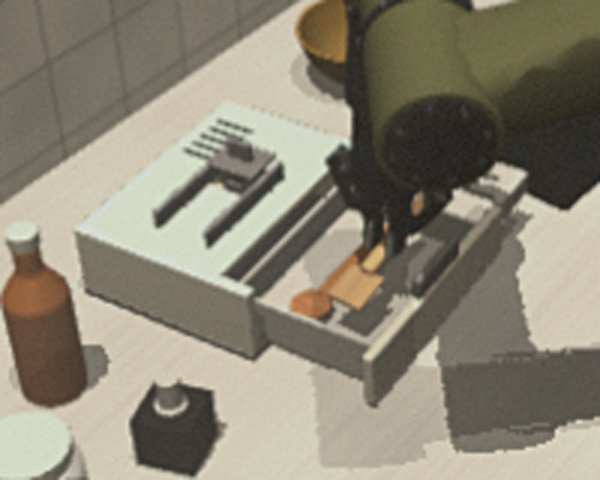

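The spatula is over the drawer in front of the spoon, with its blade at (355,285). I'll lower it and release.

```bash
python3 -m creep '[{"translation":[-6,9,12],"roll":0,"fingers":0},{"translation":[0,2,12],"roll":0,"fingers":0},{"translation":[0,2,8],"roll":0,"fingers":0},{"translation":[0,0,5],"roll":0,"fingers":0},{"translation":[0,0,0],"roll":0,"fingers":0}]'
python3 - <<'E'
from h import *
plan(*dw(-.180,.005),.034,-85.2)
E
```

```text
t: 24.3
position: [0.4892, 0.1286, 0.0446]
eef_rot: [-3.028, -0.007, -1.507]
wrist_force: [0.3, 0.3, -0.9]
grip_width: 0.0143
t 24.3 pos [0.4892 0.1286 0.0446] rpy [-173.47   -0.41  -86.32] q6 -39 grip 0.0143 F [ 0.3  0.3 -0.9]
 shift now [-2.2  2.2 10.4] roll -1.1 rows 1.0 1.0
 shift after roll [-2.2  2.2 10.4]
```

```bash
python3 -m creep '[{"translation":[-2,2,6],"roll":0,"fingers":0},{"translation":[0,1,6],"roll":0,"fingers":0},{"translation":[0,0,4],"roll":0,"fingers":0}]'
python3 -m creep '[{"translation":[0,0,0],"roll":0,"fingers":40},{"translation":[0,0,0],"roll":0,"fingers":40},{"translation":[0,0,0],"roll":0,"fingers":40}]'
python3 -m creep '[{"translation":[0,0,-20],"roll":0,"fingers":40},{"translation":[0,0,-30],"roll":0,"fingers":40},{"translation":[0,0,-30],"roll":0,"fingers":40},{"translation":[0,0,-30],"roll":0,"fingers":40},{"translation":[0,0,0],"roll":0,"fingers":40}]'
python3 - <<'E'
from h import *
plan(*dw(-.24,0),.14,-85.2)
snap('side','side7');a=cv2.imread('pics/side7.png')[150:330,130:430]
cv2.imwrite('pics/d7.png',cv2.resize(a,None,fx=2.5,fy=2.5,interpolation=cv2.INTER_CUBIC))
E
```

```text
t: 24.55
position: [0.492, 0.1315, 0.0332]
eef_rot: [-3.018, -0.005, -1.506]
wrist_force: [-1.1, -2.8, 9.0]
grip_width: 0.0146
t: 24.8
position: [0.495, 0.1327, 0.0357]
eef_rot: [-3.01, -0.003, -1.505]
wrist_force: [0.4, -0.3, -0.4]
grip_width: 0.0342
t: 25.22
position: [0.4772, 0.1306, 0.1448]
eef_rot: [-3.02, -0.007, -1.506]
wrist_force: [0.3, 0.6, 0.8]
grip_width: 0.034
t 25.22 pos [0.4772 0.1306 0.1448] rpy [-173.06   -0.42  -86.29] q6 -39 grip 0.034 F [0.3 0.6 0.8]
 shift now [ 6.8 49.3 -1.1] roll -1.1 rows 2.0 1.0
 shift after roll [ 5.8 49.4 -1.1]
```

View pics/d7.png

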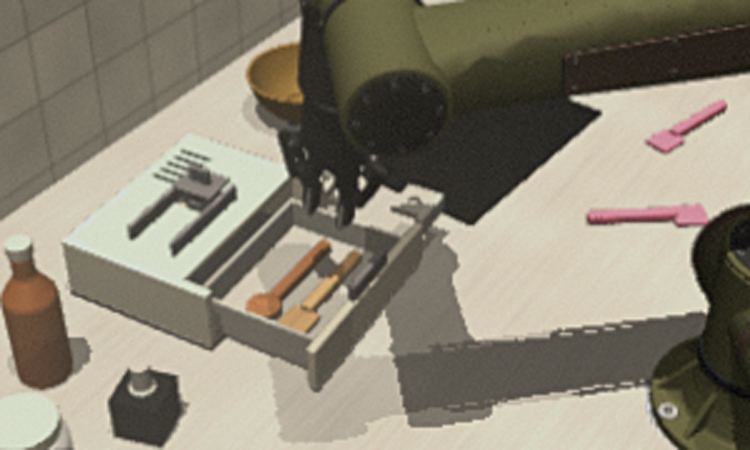

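Both utensils lie flat inside the drawer, the spoon at (290,280) and the spatula at (325,290) in the crop. Next I'll close the fingers and push the drawer front.

```bash
python3 -m creep '[{"translation":[0,32,0],"roll":0,"fingers":0},{"translation":[0,32,0],"roll":0,"fingers":0},{"translation":[0,30,0],"roll":0,"fingers":0},{"translation":[0,0,0],"roll":0,"fingers":0},{"translation":[0,0,0],"roll":0,"fingers":0}]'
python3 - <<'E'
from h import *
plan(*dw(-.285,0),.055,-85.2)
E
```

```text
t: 25.68
position: [0.3778, 0.1232, 0.1227]
eef_rot: [-3.036, -0.013, -1.508]
wrist_force: [0.8, -0.6, 0.4]
grip_width: -0.0001
t 25.68 pos [0.3778 0.1232 0.1227] rpy [-173.94   -0.74  -86.39] q6 -49 grip -0.0001 F [ 0.8 -0.6  0.4]
 shift now [ 5.8  1.6 68. ] roll -1.2 rows 2.0 1.0
 shift after roll [ 5.8  1.7 68. ]
```

```bash
python3 -m creep '[{"translation":[3,0,20],"roll":0,"fingers":0},{"translation":[3,3,20],"roll":0,"fingers":0},{"translation":[0,3,20],"roll":0,"fingers":0},{"translation":[0,2,8],"roll":0,"fingers":0},{"translation":[0,0,0],"roll":0,"fingers":0}]'
python3 - <<'E'
from h import *
plan(*dw(-.285,0),.055,-85.2)
E
```

```text
t: 26.1
position: [0.3775, 0.116, 0.0497]
eef_rot: [-3.039, -0.014, -1.508]
wrist_force: [-0.2, -0.1, -0.0]
grip_width: 0.0004
t 26.1 pos [0.3775 0.116  0.0497] rpy [-174.12   -0.78  -86.38] q6 -49 grip 0.0004 F [-0.2 -0.1 -0. ]
 shift now [-0.4 -6.9 -4.6] roll -1.2 rows 1.0 1.0
 shift after roll [-0.3 -6.9 -4.6]
```

```bash
python3 -m creep '[{"translation":[0,-20,0],"roll":0,"fingers":0},{"translation":[0,-20,0],"roll":0,"fingers":0},{"translation":[0,-15,0],"roll":0,"fingers":0},{"translation":[0,-15,0],"roll":0,"fingers":0},{"translation":[0,-15,0],"roll":0,"fingers":0}]'
python3 -m creep '[{"translation":[0,-15,-1],"roll":0,"fingers":0},{"translation":[0,-15,-1],"roll":0,"fingers":0},{"translation":[0,-15,0],"roll":0,"fingers":0}]'
python3 - <<'E'
from h import *
plan(*dw(-.128,0),.055,-85.2)
E
```

```text
t: 26.52
position: [0.4619, 0.121, 0.0565]
eef_rot: [-3.05, -0.015, -1.507]
wrist_force: [-5.4, 1.6, -2.3]
grip_width: 0.0003
t: 26.77
position: [0.5061, 0.1234, 0.0592]
eef_rot: [-3.062, -0.018, -1.508]
wrist_force: [-5.1, 2.7, -0.2]
grip_width: -0.0001
t 26.77 pos [0.5061 0.1234 0.0592] rpy [-175.46   -1.03  -86.41] q6 -36 grip -0.0001 F [-5.1  2.7 -0.2]
 shift now [ -4.6 -34.1   6.8] roll -1.2 rows 1.0 1.0
 shift after roll [ -3.8 -34.2   6.8]
```

```bash
python3 -m creep '[{"translation":[-2,-12,3],"roll":0,"fingers":0},{"translation":[-2,-12,3],"roll":0,"fingers":0},{"translation":[0,-10,1],"roll":0,"fingers":0},{"translation":[0,-6,1],"roll":0,"fingers":0}]'
python3 - <<'E'
from h import *
plan(*dw(-.128,0),.055,-85.2)
E
```

```text
t: 27.1
position: [0.543, 0.1286, 0.0549]
eef_rot: [-3.086, -0.025, -1.51]
wrist_force: [-82.7, 7.8, 56.6]
grip_width: -0.0001
t 27.1 pos [0.543  0.1286 0.0549] rpy [-176.8    -1.42  -86.5 ] q6 -33 grip -0.0001 F [-82.7   7.8  56.6]
 shift now [-1.5  2.7 -0.3] roll -1.3 rows 1.0 1.0
 shift after roll [-1.6  2.7 -0.3]
```

```bash
python3 -m creep '[{"translation":[0,1,0],"roll":0,"fingers":0},{"translation":[0,0,0],"roll":0,"fingers":0}]'
python3 -m creep '[{"translation":[0,0,0],"roll":0,"fingers":0}]'
```

```text
t: 27.27
position: [0.541, 0.1294, 0.0563]
eef_rot: [-3.093, -0.026, -1.509]
wrist_force: [0.1, -0.1, -0.3]
grip_width: -0.0002
t: 27.35
position: [0.5416, 0.1296, 0.0567]
eef_rot: [-3.093, -0.026, -1.509]
wrist_force: [-1.4, -0.4, -1.2]
grip_width: -0.0001
```

```bash
python3 -m creep '[{"translation":[0,-1.5,0],"roll":0,"fingers":0},{"translation":[0,-1.5,0],"roll":0,"fingers":0}]'
python3 -m creep '[{"translation":[0,-1.5,0],"roll":0,"fingers":0}]'
python3 -m creep '[{"translation":[0,-2,0],"roll":0,"fingers":0}]'
python3 -m creep '[{"translation":[0,-2,0],"roll":0,"fingers":0}]'
```

```text
t: 27.52
position: [0.5419, 0.1295, 0.0566]
eef_rot: [-3.102, -0.028, -1.509]
wrist_force: [-16.5, 1.5, 10.3]
grip_width: -0.0001
t: 27.6
position: [0.5417, 0.1295, 0.0567]
eef_rot: [-3.106, -0.028, -1.509]
wrist_force: [-13.8, 1.3, 8.5]
grip_width: 0.0
t: 27.68
position: [0.5417, 0.1295, 0.0568]
eef_rot: [-3.112, -0.029, -1.509]
wrist_force: [-17.4, 1.4, 9.7]
grip_width: 0.0001
t: 27.77
position: [0.5416, 0.1295, 0.0569]
eef_rot: [-3.117, -0.03, -1.508]
wrist_force: [-18.0, 1.7, 10.0]
grip_width: 0.0
```

```bash
python3 -m creep '[{"translation":[0,-2,0],"roll":0,"fingers":0},{"translation":[0,-2,0],"roll":0,"fingers":0},{"translation":[0,-2,0],"roll":0,"fingers":0},{"translation":[0,-2,0],"roll":0,"fingers":0},{"translation":[0,-2,0],"roll":0,"fingers":0}]'
python3 -m creep '[{"translation":[0,-2,0],"roll":0,"fingers":0},{"translation":[0,-2,0],"roll":0,"fingers":0},{"translation":[0,-2,0],"roll":0,"fingers":0}]'
python3 -m creep '[{"translation":[0,0,0],"roll":0,"fingers":0},{"translation":[0,2,0],"roll":0,"fingers":0},{"translation":[0,10,0],"roll":0,"fingers":0},{"translation":[0,20,0],"roll":0,"fingers":0},{"translation":[0,0,-5],"roll":0,"fingers":0}]'
```

```text
t: 28.18
position: [0.5408, 0.1293, 0.0572]
eef_rot: [3.138, -0.035, -1.506]
wrist_force: [-16.3, 1.7, 9.4]
grip_width: -0.0002
t: 28.43
position: [0.5404, 0.1291, 0.0574]
eef_rot: [3.121, -0.037, -1.505]
wrist_force: [-16.9, 2.2, 8.9]
grip_width: -0.0001
t: 28.85
position: [0.5084, 0.1264, 0.062]
eef_rot: [3.118, -0.04, -1.506]
wrist_force: [0.2, 0.3, -0.3]
grip_width: 0.0001
```

```bash
python3 -m creep '[{"translation":[0,0,-30],"roll":0,"fingers":60},{"translation":[0,0,-35],"roll":0,"fingers":60},{"translation":[-20,0,-35],"roll":0,"fingers":60},{"translation":[-38,0,0],"roll":0,"fingers":60},{"translation":[-38,0,0],"roll":0,"fingers":60}]'
python3 -m creep '[{"translation":[-38,0,0],"roll":0,"fingers":60},{"translation":[-38,0,0],"roll":0,"fingers":60},{"translation":[0,0,0],"roll":0,"fingers":60}]'
python3 - <<'E'
from h import *
plan(.535,.387,.13)
snap('side','side8');snap('top','top8')
z=np.load('pics/top8.npz');p=z['p']
cv2.imwrite('pics/d8.png',cv2.resize(p[110:260,80:420,::-1],None,fx=2.3,fy=2.3,interpolation=cv2.INTER_CUBIC))
E
```

```text
t: 29.27
position: [0.5068, 0.2231, 0.1644]
eef_rot: [3.123, -0.04, -1.515]
wrist_force: [0.6, -0.5, -2.0]
grip_width: 0.0512
t: 29.52
position: [0.5044, 0.3073, 0.1641]
eef_rot: [3.13, -0.035, -1.514]
wrist_force: [0.2, -1.0, -1.4]
grip_width: 0.0512
t 29.52 pos [0.5044 0.3073 0.1641] rpy [179.33  -2.03 -86.74] q6 -48 grip 0.0512 F [ 0.2 -1.  -1.4]
 shift now [-78.9 -35.5  30.9] roll 0 rows 2.0 0.0
```

View pics/d8.png

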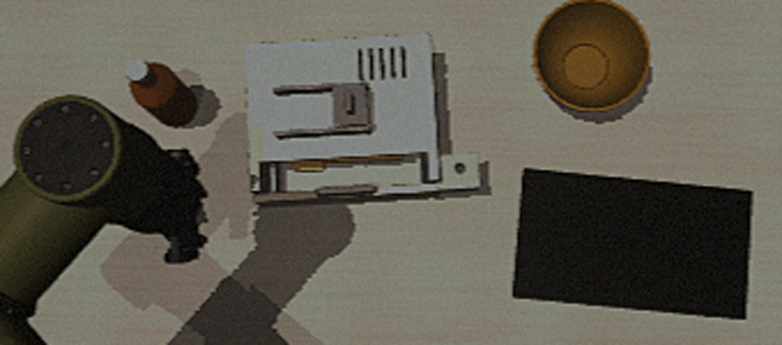

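View pics/side8.png

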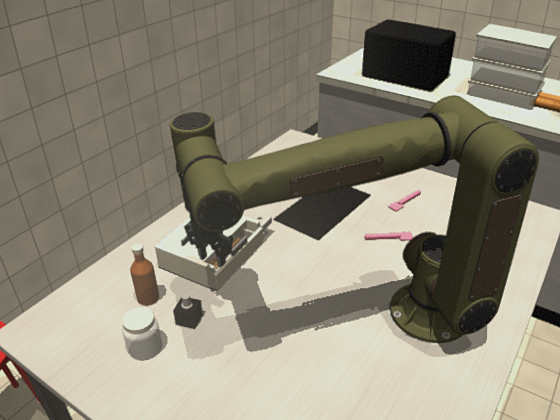

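The drawer is shut, with the tongue hole at crop (460,168) right over the bracket. I'll measure the hole, bottle, jar and pin next.

Run:
```python
from h import *
z=np.load('pics/top8.npz');W=z['W'];p=z['p'];Z=W[...,2]
D=W[...,:2]-C0;X=D[...,0]*np.cos(A0)+D[...,1]*np.sin(A0);Y=-D[...,0]*np.sin(A0)+D[...,1]*np.cos(A0)
def st(n,m): print(n,m.sum(),*[np.percentile(q[m],[2,50,98]).round(4) for q in(X,Y,Z)])
st('plate',(Z>.078)&(Z<.1)&(abs(Y)<.05)&(X<-.09)&(X>-.14))
mt=(abs(Z-.07)<.006)&(Y<-.137)&(Y>-.19)&(abs(X+.088)<.03);st('tongue',mt)
# hole pixel: dark centroid
g=cv2.cvtColor(p,cv2.COLOR_RGB2GRAY).astype(float)
sub=g[176:192,272:290];print(sub.astype(int)[2:14])
w=np.clip(85-sub,0,None);v,u=np.mgrid[176:192,272:290]
mm=((u-280)**2+(v-183)**2)<16;w=w*mm
uu,vv=(u*w).sum()/w.sum(),(v*w).sum()/w.sum();print(uu,vv,ray('top',uu,vv,.07))
z=np.load('pics/side0.npz');Ws=z['W']
W0=np.load('pics/top0.npz')['W']
for n,(a,b,h0,h1) in dict(jar=(.55,.50,.09,.12),).items(): pass
m=(W0[...,2]>.15)&(W0[...,1]>.3);print('bottle',W0[m].mean(0),(W0[m].max(0)))
m=(W0[...,2]>.09)&(W0[...,2]<.12)&(W0[...,1]>.43);print('jar',W0[m].mean(0),W0[m].min(0),W0[m].max(0))
```

```text
plate 88 [-0.1172 -0.1125 -0.1071] [-0.0379  0.0016  0.0367] [0.0794 0.0892 0.0938]
tongue 218 [-0.116  -0.0937 -0.0683] [-0.1852 -0.1617 -0.1379] [0.0655 0.0701 0.0752]
[[139 135 135 135 133 128 133 130 132 134 133 131 134 130 133 122 116 127]
 [136 133 126 131 132 133 133 134 132 131 132 128 130 128 133 123 118 126]
 [118 136 131 131 136 135 123 116 122 128 131 133 132 128 129 125 117 131]
 [119 134 126 128 134 119  57  17  29  72 127 127 126 131 130 114  69  49]
 [120 129 137 132 129  93  28  43  48  46 100 132 131 130 131 117  69  57]
 [108 136 129 127 135 106  42  60  63  57  98 139 129 128 130 114  72  63]
 [108 139 133 130 129 120  70  33  49  73 110 134 128 135 129 115  75  58]
 [108 135 130 135 130 138 124  88  86 118 139 133 134 131 130 127  95  64]
 [109 135 135 130 132 131 136 138 134 135 129 131 132 127 128 124  90  60]
 [ 91 134 132 132 125 130 128 135 125 126 133 128 126 127 134 125  91  58]
 [ 92 132 128 130 130 133 129 131 130 134 131 125 132 130 124 137 106  43]
 [112 138 131 136 132 131 128 133 126 131 132 129 135 135 133 144 108  48]]
279.3350785340314 182.3193717277487 [ 0.59543126 -0.0241741   0.07      ]
bottle [0.68571562 0.38906799 0.18306693] [0.70089834 0.40536865 0.19611467]
jar [0.56323877 0.52214777 0.10954623] [0.52427802 0.48633513 0.0900427 ] [0.60366248 0.56388452 0.11841185]
```

```bash
python3 -m creep '[{"translation":[-27,-12,0],"roll":0,"fingers":60},{"translation":[-27,-12,0],"roll":0,"fingers":60},{"translation":[-20,-10,0],"roll":0,"fingers":60},{"translation":[0,0,0],"roll":0,"fingers":60},{"translation":[0,0,0],"roll":0,"fingers":60}]'
python3 - <<'E'
from h import *
plan(.5355,.387,.12)
E
```

```text
t: 30.03
position: [0.5391, 0.3772, 0.1624]
eef_rot: [3.133, -0.037, -1.521]
wrist_force: [0.2, -0.0, 0.4]
grip_width: 0.0513
t 30.03 pos [0.5391 0.3772 0.1624] rpy [179.5   -2.14 -87.12] q6 -50 grip 0.0513 F [ 0.2 -0.   0.4]
 shift now [-11.5   2.8  42. ] roll 0 rows 2.0 0.0
```

```bash
python3 -m creep '[{"translation":[-6,1.5,20],"roll":0,"fingers":60},{"translation":[-5,1.5,20],"roll":0,"fingers":60},{"translation":[0,0,10],"roll":0,"fingers":60},{"translation":[0,0,0],"roll":0,"fingers":60}]'
python3 - <<'E'
from h import *
plan(.5355,.387,.066)
snap('side','side9');snap('top','top9')
a=cv2.imread('pics/side9.png')[190:350,90:290]
cv2.imwrite('pics/d9.png',cv2.resize(a,None,fx=3,fy=3,interpolation=cv2.INTER_CUBIC))
E
```

```text
t: 30.37
position: [0.5378, 0.3818, 0.1131]
eef_rot: [3.137, -0.036, -1.525]
wrist_force: [0.6, -0.4, -1.0]
grip_width: 0.0513
t 30.37 pos [0.5378 0.3818 0.1131] rpy [179.72  -2.04 -87.39] q6 -51 grip 0.0513 F [ 0.6 -0.4 -1. ]
 shift now [-6.9  1.9 46.9] roll 0 rows 2.0 0.0
```

View pics/d9.png

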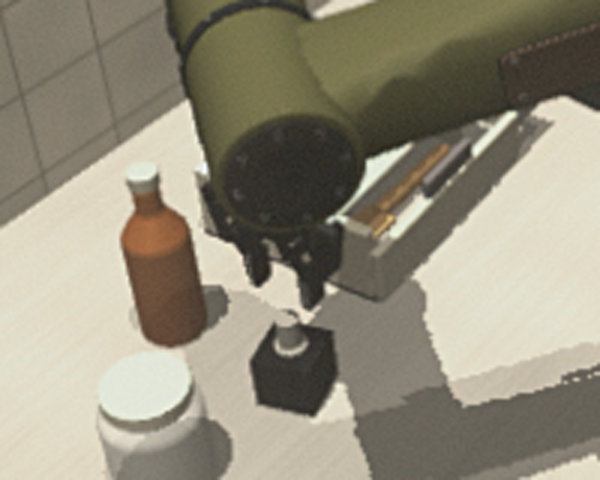

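The gripper sits above the pin at (290,325), with clear space to the bottle and the jar.

```bash
python3 -m creep '[{"translation":[-4,1,18],"roll":0,"fingers":60},{"translation":[-3,1,15],"roll":0,"fingers":60},{"translation":[0,0,10],"roll":0,"fingers":60},{"translation":[0,0,0],"roll":0,"fingers":60},{"translation":[0,0,0],"roll":0,"fingers":60}]'
python3 - <<'E'
from h import *
plan(.5355,.387,.066)
E
```

```text
t: 30.88
position: [0.5402, 0.3877, 0.0806]
eef_rot: [-3.134, -0.027, -1.527]
wrist_force: [-0.1, -0.5, 1.0]
grip_width: 0.0512
t 30.88 pos [0.5402 0.3877 0.0806] rpy [-179.54   -1.53  -87.5 ] q6 -51 grip 0.0512 F [-0.1 -0.5  1. ]
 shift now [ 0.1  4.9 14.5] roll 0 rows 1.0 0.0
```

```bash
python3 -m creep '[{"translation":[0,4,8],"roll":0,"fingers":60},{"translation":[0,2,6],"roll":0,"fingers":60},{"translation":[0,1,4],"roll":0,"fingers":60},{"translation":[0,0,0],"roll":0,"fingers":60}]'
python3 - <<'E'
from h import *
plan(.5355,.387,.066)
E
```

```text
t: 31.22
position: [0.5341, 0.3872, 0.0646]
eef_rot: [-3.13, -0.024, -1.528]
wrist_force: [0.1, 0.5, -1.1]
grip_width: 0.051
t 31.22 pos [0.5341 0.3872 0.0646] rpy [-179.33   -1.36  -87.53] q6 -52 grip 0.051 F [ 0.1  0.5 -1.1]
 shift now [ 0.3 -1.4 -1.4] roll 0 rows 1.0 0.0
```

```bash
python3 -m creep '[{"translation":[0,0,0],"roll":0,"fingers":0},{"translation":[0,0,0],"roll":0,"fingers":0},{"translation":[0,0,0],"roll":0,"fingers":0},{"translation":[0,0,0],"roll":0,"fingers":0},{"translation":[0,0,0],"roll":0,"fingers":0}]' 60
python3 -m creep '[{"translation":[0,0,-8],"roll":0,"fingers":0},{"translation":[0,0,-15],"roll":0,"fingers":0},{"translation":[0,0,-20],"roll":0,"fingers":0},{"translation":[0,0,-20],"roll":0,"fingers":0}]'
python3 -m creep '[{"translation":[0,0,-20],"roll":0,"fingers":0},{"translation":[0,0,-20],"roll":0,"fingers":0},{"translation":[0,0,-10],"roll":0,"fingers":0},{"translation":[0,0,0],"roll":0,"fingers":0},{"translation":[0,0,0],"roll":0,"fingers":0}]'
python3 - <<'E'
from h import *
plan(.5945,-.0255,.165)
snap('side','side10')
E
```

```text
t: 31.63
position: [0.5354, 0.3875, 0.0661]
eef_rot: [-3.127, -0.023, -1.528]
wrist_force: [0.8, 0.3, -0.7]
grip_width: 0.0198
t: 31.97
position: [0.5338, 0.3872, 0.1237]
eef_rot: [-3.132, -0.028, -1.529]
wrist_force: [-0.0, 0.5, -0.3]
grip_width: 0.0201
t: 32.38
position: [0.5331, 0.3894, 0.1807]
eef_rot: [-3.131, -0.025, -1.529]
wrist_force: [0.5, 0.5, -0.9]
grip_width: 0.0199
t 32.38 pos [0.5331 0.3894 0.1807] rpy [-179.37   -1.43  -87.58] q6 -52 grip 0.0199 F [ 0.5  0.5 -0.9]
 shift now [416.6 -43.5  26.6] roll 0 rows 11.0 0.0
```

View pics/side10.png

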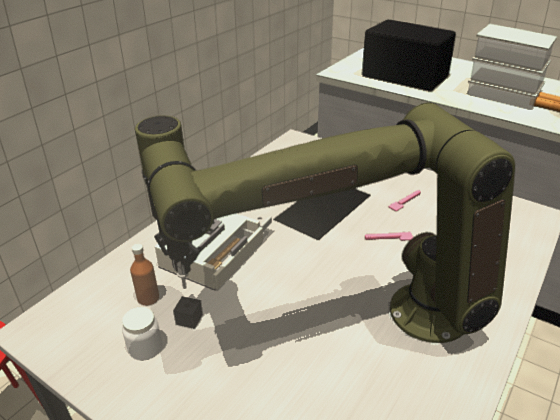

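The pin is held, hanging at (183,278). I'll carry it level to the bracket.

```bash
python3 -m creep '[{"translation":[30,-3,0],"roll":0,"fingers":0},{"translation":[30,-3,0],"roll":0,"fingers":0},{"translation":[30,-3,0],"roll":0,"fingers":0},{"translation":[30,-3,0],"roll":0,"fingers":0},{"translation":[30,-3,0],"roll":0,"fingers":0}]'
python3 -m creep '[{"translation":[30,-3,0],"roll":0,"fingers":0},{"translation":[30,-3,0],"roll":0,"fingers":0},{"translation":[30,-3,0],"roll":0,"fingers":0},{"translation":[30,-3,0],"roll":0,"fingers":0},{"translation":[30,-3,0],"roll":0,"fingers":0}]'
python3 -m creep '[{"translation":[30,-3,0],"roll":0,"fingers":0},{"translation":[25,-3,0],"roll":0,"fingers":0},{"translation":[20,-3,0],"roll":0,"fingers":0},{"translation":[0,0,0],"roll":0,"fingers":0},{"translation":[0,0,0],"roll":0,"fingers":0}]'
python3 - <<'E'
from h import *
plan(.5945,-.0255,.15)
E
```

```text
t: 32.85
position: [0.5508, 0.239, 0.1737]
eef_rot: [3.14, -0.032, -1.52]
wrist_force: [0.6, 0.0, -0.3]
grip_width: 0.0199
t: 33.27
position: [0.5699, 0.0818, 0.1697]
eef_rot: [3.128, -0.036, -1.518]
wrist_force: [0.4, -0.5, -1.0]
grip_width: 0.0201
t: 33.68
position: [0.5796, -0.0025, 0.164]
eef_rot: [3.116, -0.038, -1.524]
wrist_force: [0.1, 0.2, -1.7]
grip_width: 0.0196
t 33.68 pos [ 0.5796 -0.0025  0.164 ] rpy [178.51  -2.18 -87.35] q6 -18 grip 0.0196 F [ 0.1  0.2 -1.7]
 shift now [ 23.1 -14.2  14.6] roll 0 rows 1.0 0.0
```

```bash
cat >> h.py <<'E'
Pg=np.array([.5354,.3875,.0661]);Rg=R.from_euler('xyz',[-3.127,-.023,-1.528]).as_matrix()
Gg=Pg-.019*Rg[:,2];tipg=np.array([Gg[0],Gg[1],.006]);offT=Rg.T@(tipg-Pg);axT=Rg.T@np.array([0,0,1.])
def tip():
    s=robot.read_state();Rm=R.from_euler('xyz',s['eef_rot']).as_matrix()
    return s['position']+Rm@offT, Rm@axT, Rm
def tipplan(x,y,z):
    t,a,Rm=tip();print('tip',t.round(4),'axis',a.round(3),'tool shift',(Rm.T@(np.array([x,y,z])-t)*1000).round(1))
E
python3 - <<'E'
from h import *
tipplan(.5945,-.0255,.08)
snap('side','side11');snap('top','top11')
a=cv2.imread('pics/side11.png')[170:310,190:350]
cv2.imwrite('pics/d11.png',cv2.resize(a,None,fx=4,fy=4,interpolation=cv2.INTER_CUBIC))
E
```

```text
tip [ 0.5769 -0.0031  0.104 ] axis [0.04  0.017 0.999] tool shift [ 22.3 -17.2  24.4]
```

View pics/d11.png

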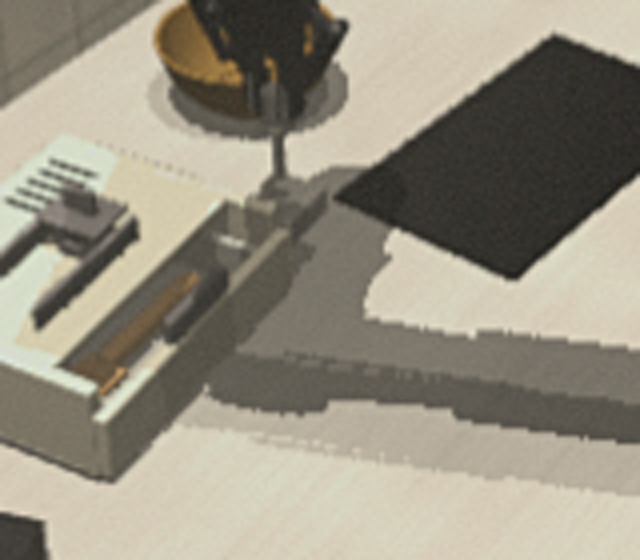

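The pin tip hangs just over the tongue at crop (280,175). I'll cross-check the hole position with the side camera.

```bash
cat >> h.py <<'E'
def proj(n,P):
    c,K,Rm,t=cam(n);q=Rm@np.array(P)+t;x,y=q[0]/q[2],q[1]/q[2];f=1+c['k1']*(x*x+y*y)
    return c['fx']*x*f+c['cx'],c['fy']*y*f+c['cy']
E
python3 - <<'E'
from h import *
u,v=proj('side',[.5945,-.0255,.07]);print(u,v)
p=cv2.imread('pics/side8.png');x0,y0=int(u)-20,int(v)-15
a=cv2.resize(p[y0:y0+30,x0:x0+40],None,fx=16,fy=16,interpolation=cv2.INTER_CUBIC)
cv2.drawMarker(a,(int((u-x0+.5)*16),int((v-y0+.5)*16)),(0,0,255),cv2.MARKER_CROSS,16,1)
print(x0,y0);cv2.imwrite('pics/d12.png',a)
t,ax,_=tip();u,v=proj('side',t);print('tip px',u,v,'crop11',(u-190)*4,(v-170)*4)
E
```

```text
260.4696564724548 217.50188407568908
240 202
tip px 260.3489389915417 214.0993724472511 crop11 281.3957559661667 176.39748978900445
```

View pics/d12.png

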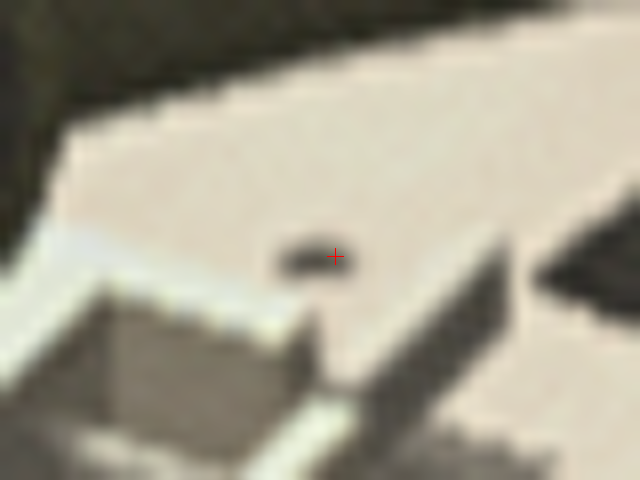

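Run:
```python
from h import *
print(ray('side',259.3,217.6,.07))
# fin/tab reference comparisons: corners of bracket etc. mask fit of dark hole subpixel
g=cv2.cvtColor(cv2.imread('pics/side8.png'),cv2.COLOR_BGR2GRAY).astype(float)
v,u=np.mgrid[213:223,254:266];w=np.clip(150-g[213:223,254:266],0,None);w*=(abs(v-217.5)<3)&(abs(u-259.5)<4)
print((u*w).sum()/w.sum(),(v*w).sum()/w.sum());print(ray('side',(u*w).sum()/w.sum(),(v*w).sum()/w.sum(),.07))
# same for holder top in both cams
for n,f in(('side','side0'),('top','top0')):
    z=np.load(f'pics/{f}.npz');W=z['W'];m=(W[...,2]>.052)&(W[...,2]<.06)&(np.hypot(W[...,0]-.5355,W[...,1]-.387)<.045);print(n,rect(m,W))
```

```text
[ 0.59732537 -0.022981    0.07      ]
259.35714285714283 217.87394957983193
[ 0.59628667 -0.0218599   0.07      ]
side (240, array([535.7, 391.9]), array([57.5, 59.8]), 17.57, np.float64(0.055463173808216235))
top (203, array([535.6, 387.2]), array([57.8, 57.3]), 18.31, np.float64(0.056402545459300006))
```

```bash
python3 -m creep '[{"translation":[11,-8,5],"roll":0,"fingers":0},{"translation":[10,-8,5],"roll":0,"fingers":0},{"translation":[0,0,5],"roll":0,"fingers":0},{"translation":[0,0,0],"roll":0,"fingers":0},{"translation":[0,0,0],"roll":0,"fingers":0}]'
python3 - <<'E'
from h import *
tipplan(.5945,-.0255,.075)
E
```

```text
t: 34.2
position: [0.5975, -0.0207, 0.1465]
eef_rot: [3.114, -0.038, -1.518]
wrist_force: [0.1, 0.1, -1.1]
grip_width: 0.0202
tip [ 0.5947 -0.0213  0.0865] axis [0.042 0.017 0.999] tool shift [ 3.7  0.1 11.6]
```

```bash
python3 -m creep '[{"translation":[4,0,4],"roll":0,"fingers":0},{"translation":[0,0,4],"roll":0,"fingers":0},{"translation":[0,0,0],"roll":0,"fingers":0},{"translation":[0,0,0],"roll":0,"fingers":0}]'
python3 - <<'E'
from h import *
tipplan(.5945,-.0255,.06)
E
```

```text
t: 34.53
position: [0.5974, -0.0247, 0.1376]
eef_rot: [3.113, -0.038, -1.517]
wrist_force: [-0.1, -0.7, -0.5]
grip_width: 0.0198
tip [ 0.5946 -0.0253  0.0775] axis [0.042 0.017 0.999] tool shift [-0.4 -0.4 17.5]
```

```bash
python3 -m creep '[{"translation":[0,0,5],"roll":0,"fingers":0},{"translation":[0,0,4],"roll":0,"fingers":0},{"translation":[0,0,3],"roll":0,"fingers":0}]'
python3 - <<'E'
from h import *
tipplan(.5945,-.0255,.05)
snap('side','side13')
a=cv2.imread('pics/side13.png')[190:240,230:300]
cv2.imwrite('pics/d13.png',cv2.resize(a,None,fx=10,fy=10,interpolation=cv2.INTER_CUBIC))
E
```

```text
t: 34.78
position: [0.5975, -0.0248, 0.1259]
eef_rot: [3.115, -0.037, -1.517]
wrist_force: [-0.0, -0.0, -1.0]
grip_width: 0.02
tip [ 0.5948 -0.0254  0.0659] axis [0.04  0.017 0.999] tool shift [-0.5 -0.1 15.8]
```

View pics/d13.png

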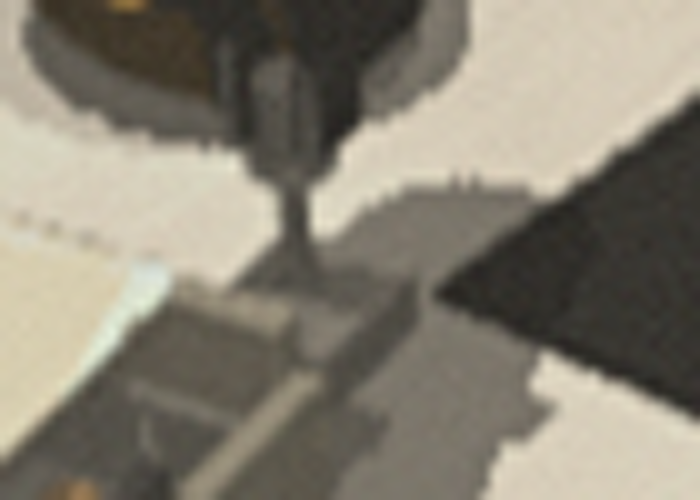

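```bash
python3 -m creep '[{"translation":[-0.3,-0.2,5],"roll":0,"fingers":0},{"translation":[-0.2,-0.2,5],"roll":0,"fingers":0},{"translation":[-0.2,-0.1,4],"roll":0,"fingers":0}]'
python3 - <<'E'
from h import *
tipplan(.5945,-.0255,.04)
E
```

```text
t: 35.08
position: [0.5975, -0.0246, 0.1105]
eef_rot: [3.115, -0.037, -1.516]
wrist_force: [-0.0, -0.5, -0.4]
grip_width: 0.02
tip [ 0.5948 -0.0252  0.0504] axis [0.04  0.016 0.999] tool shift [-0.1  0.1 10.5]
```

```bash
python3 -m creep '[{"translation":[-0.3,-0.2,6],"roll":0,"fingers":0},{"translation":[-0.3,-0.2,6],"roll":0,"fingers":0},{"translation":[-0.2,-0.1,5],"roll":0,"fingers":0}]'
python3 - <<'E'
from h import *
tipplan(.5945,-.0255,.02)
E
```

```text
t: 35.33
position: [0.5975, -0.0244, 0.0916]
eef_rot: [3.115, -0.037, -1.516]
wrist_force: [-0.0, 0.7, -0.9]
grip_width: 0.0206
tip [ 0.5948 -0.0249  0.0315] axis [0.04  0.017 0.999] tool shift [ 0.1  0.  11.5]
```

```bash
python3 -m creep '[{"translation":[-0.2,-0.1,4],"roll":0,"fingers":0},{"translation":[-0.2,-0.1,3],"roll":0,"fingers":0}]'
python3 -m creep '[{"translation":[0,0,2],"roll":0,"fingers":0},{"translation":[0,0,1],"roll":0,"fingers":0}]'
python3 - <<'E'
from h import *
tipplan(.5945,-.0255,.02)
E
```

```text
t: 35.5
position: [0.597, -0.0243, 0.0827]
eef_rot: [3.114, -0.037, -1.516]
wrist_force: [-0.4, -0.3, -0.7]
grip_width: 0.0201
t: 35.67
position: [0.5968, -0.0246, 0.0795]
eef_rot: [3.113, -0.038, -1.516]
wrist_force: [-3.7, 0.7, 7.5]
grip_width: 0.02
tip [ 0.594  -0.0252  0.0195] axis [0.042 0.017 0.999] tool shift [ 0.4 -0.5 -0.5]
```

```bash
python3 -m creep '[{"translation":[0,0,0],"roll":0,"fingers":60},{"translation":[0,0,0],"roll":0,"fingers":60},{"translation":[0,0,0],"roll":0,"fingers":60}]'
python3 -m creep '[{"translation":[0,0,-20],"roll":0,"fingers":60},{"translation":[0,0,-30],"roll":0,"fingers":60},{"translation":[0,0,-30],"roll":0,"fingers":60},{"translation":[0,0,-20],"roll":0,"fingers":60},{"translation":[0,0,0],"roll":0,"fingers":60}]'
python3 -m creep '[{"translation":[10,30,0],"roll":0,"fingers":60},{"translation":[10,35,0],"roll":0,"fingers":60},{"translation":[0,35,0],"roll":0,"fingers":60},{"translation":[0,35,0],"roll":0,"fingers":60},{"translation":[0,0,0],"roll":0,"fingers":60}]'
python3 - <<'E'
from h import *
plan(*dw(0,.07),.2)
snap('side','side14');snap('top','top14')
a=cv2.imread('pics/side14.png')[180:260,220:310];b=cv2.imread('pics/top14.png')[140:220,230:320]
cv2.imwrite('pics/d14.png',cv2.resize(np.hstack([a,b]),None,fx=4.4,fy=4.4,interpolation=cv2.INTER_CUBIC))
z=np.load('pics/top14.npz');W=z['W'];m=(W[...,2]>.08)&(np.hypot(W[...,0]-.5945,W[...,1]+.025)<.03);print(rect(m,W),W[m][:,2].max())
E
```

```text
t: 35.92
position: [0.5975, -0.0245, 0.0805]
eef_rot: [3.115, -0.038, -1.516]
wrist_force: [-0.4, -0.6, 0.4]
grip_width: 0.0511
t: 36.33
position: [0.599, -0.0211, 0.1828]
eef_rot: [3.112, -0.039, -1.517]
wrist_force: [-0.5, 0.6, 0.6]
grip_width: 0.0514
t: 36.75
position: [0.4616, -0.0492, 0.1846]
eef_rot: [3.109, -0.039, -1.517]
wrist_force: [1.9, 0.2, 0.3]
grip_width: 0.0514
t 36.75 pos [ 0.4616 -0.0492  0.1846] rpy [178.14  -2.25 -86.94] q6 -17 grip 0.0514 F [1.9 0.2 0.3]
 shift now [-247.8 -212.9  -32.1] roll 0 rows 7.0 0.0
  return _methods._mean(a, axis=axis, dtype=dtype,
  ret = ret.dtype.type(ret / rcount)
Traceback (most recent call last):
ValueError: zero-size array to reduction operation maximum which has no identity
```

View pics/d14.png

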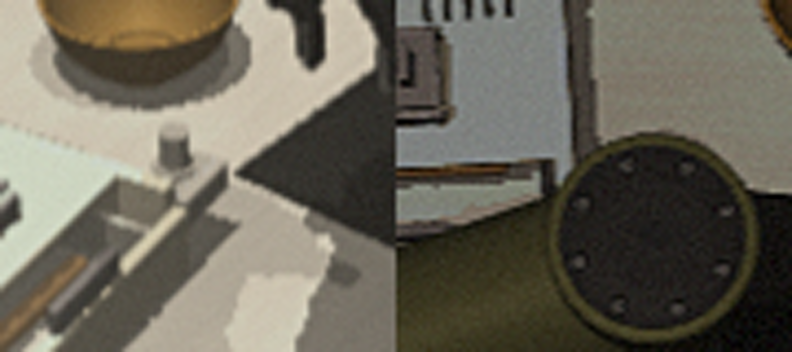

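The pin is seated: its collar lies on the tongue with the head upright at (175,150). Next is the child-lock tab.

```bash
python3 - <<'E'
from h import *
print(dw(0,-.045));plan(*dw(0,-.045),.19)
E
python3 -m creep '[{"translation":[-25,-38,-5],"roll":0,"fingers":0},{"translation":[-25,-38,-5],"roll":0,"fingers":0},{"translation":[-25,-38,0],"roll":0,"fingers":0},{"translation":[-25,-38,0],"roll":0,"fingers":0},{"translation":[-25,-38,0],"roll":0,"fingers":0}]'
python3 - <<'E'
from h import *
plan(*dw(0,-.045),.16)
E
```

```text
[0.6715655  0.09585782]
t 36.85 pos [ 0.4646 -0.0485  0.1842] rpy [178.14  -2.26 -86.91] q6 -17 grip 0.0513 F [ 1.  -0.3 -0.3]
 shift now [-132.7 -214.   -18. ] roll 0 rows 6.0 0.0
t: 37.27
position: [0.636, 0.0749, 0.1853]
eef_rot: [3.116, -0.038, -1.522]
wrist_force: [0.6, 0.3, 1.8]
grip_width: -0.0001
t 37.27 pos [0.636  0.0749 0.1853] rpy [178.55  -2.17 -87.18] q6 -23 grip -0.0001 F [0.6 0.3 1.8]
 shift now [-20.1 -37.1  23.6] roll 0 rows 1.0 0.0
```

```bash
python3 -m creep '[{"translation":[-7,-15,8],"roll":0,"fingers":0},{"translation":[-6,-12,10],"roll":0,"fingers":0},{"translation":[-4,-6,0],"roll":0,"fingers":0},{"translation":[0,0,0],"roll":0,"fingers":0},{"translation":[0,0,0],"roll":0,"fingers":0}]'
python3 - <<'E'
from h import *
plan(*dw(0,-.045),.123)
E
```

```text
t: 37.68
position: [0.6768, 0.0997, 0.1509]
eef_rot: [3.103, -0.042, -1.518]
wrist_force: [-0.6, 0.7, -1.2]
grip_width: 0.0003
t 37.68 pos [0.6768 0.0997 0.1509] rpy [177.81  -2.43 -86.97] q6 -23 grip 0.0003 F [-0.6  0.7 -1.2]
 shift now [ 2.4  4.4 28.2] roll 0 rows 1.0 0.0
```

```bash
python3 -m creep '[{"translation":[3,3,10],"roll":0,"fingers":0},{"translation":[1,2,10],"roll":0,"fingers":0},{"translation":[0,0,6],"roll":0,"fingers":0},{"translation":[0,0,0],"roll":0,"fingers":0}]'
python3 - <<'E'
from h import *
plan(*dw(0,-.045),.123)
snap('side','side15');snap('top','top15')
a=cv2.imread('pics/side15.png')[180:280,150:270]
cv2.imwrite('pics/d15.png',cv2.resize(a,None,fx=5,fy=5,interpolation=cv2.INTER_CUBIC))
E
```

```text
t: 38.02
position: [0.6711, 0.0933, 0.1228]
eef_rot: [3.103, -0.043, -1.519]
wrist_force: [0.3, 0.4, 0.7]
grip_width: 0.0002
t 38.02 pos [0.6711 0.0933 0.1228] rpy [177.76  -2.45 -87.02] q6 -23 grip 0.0002 F [0.3 0.4 0.7]
 shift now [-2.5 -0.6 -0.4] roll 0 rows 1.0 0.0
```

View pics/d15.png

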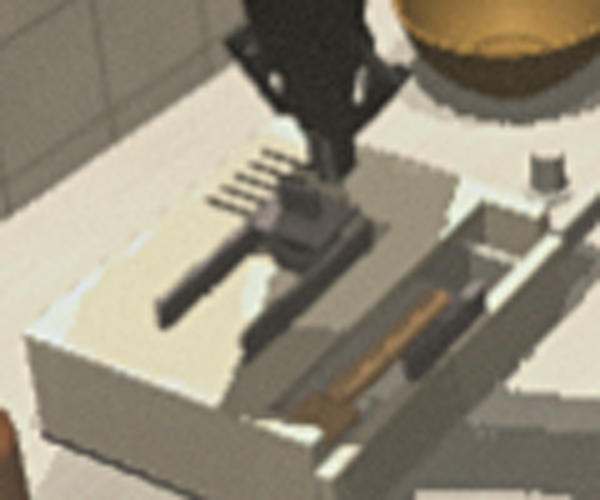

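The closed fingers stand on the -y side of the fin, at (330,170). I'll push towards +y.

```bash
python3 -m creep '[{"translation":[-12,0,0],"roll":0,"fingers":0},{"translation":[-12,0,0],"roll":0,"fingers":0},{"translation":[-12,0,0],"roll":0,"fingers":0},{"translation":[-12,0,0],"roll":0,"fingers":0},{"translation":[-12,0,0],"roll":0,"fingers":0}]'
python3 - <<'E'
from h import *
plan(*dw(0,.036),.123)
E
```

```text
t: 38.53
position: [0.6685, 0.1547, 0.1254]
eef_rot: [3.106, -0.045, -1.522]
wrist_force: [-0.9, -2.7, 1.2]
grip_width: -0.0003
t 38.53 pos [0.6685 0.1547 0.1254] rpy [177.98  -2.58 -87.21] q6 -28 grip -0.0003 F [-0.9 -2.7  1.2]
 shift now [-22.1   2.6   1.5] roll 0 rows 1.0 0.0
```

```bash
python3 -m creep '[{"translation":[-6,1,1],"roll":0,"fingers":0},{"translation":[-6,1,1],"roll":0,"fingers":0}]'
python3 -m creep '[{"translation":[-3,0,0],"roll":0,"fingers":0},{"translation":[-3,0,0],"roll":0,"fingers":0}]'
python3 -m creep '[{"translation":[-2,0,0],"roll":0,"fingers":0}]'
python3 -m creep '[{"translation":[-2,0,0],"roll":0,"fingers":0}]'
python3 - <<'E'
from h import *
plan(*dw(0,.036),.123)
E
```

```text
t: 38.7
position: [0.6665, 0.1701, 0.1242]
eef_rot: [3.11, -0.045, -1.52]
wrist_force: [0.1, -1.6, 1.1]
grip_width: -0.0001
t: 38.87
position: [0.666, 0.1757, 0.1242]
eef_rot: [3.109, -0.049, -1.519]
wrist_force: [2.7, -20.1, -1.6]
grip_width: 0.0001
t: 38.95
position: [0.666, 0.1754, 0.1243]
eef_rot: [3.108, -0.054, -1.521]
wrist_force: [1.7, -9.2, 0.2]
grip_width: 0.0002
t: 39.03
position: [0.666, 0.1752, 0.1243]
eef_rot: [3.107, -0.057, -1.522]
wrist_force: [0.5, -7.3, 1.4]
grip_width: -0.0002
t 39.03 pos [0.666  0.1752 0.1243] rpy [178.05  -3.27 -87.21] q6 -30 grip -0.0002 F [ 0.5 -7.3  1.4]
 shift now [-1.5  1.1  1.2] roll 0 rows 1.0 0.0
```

```bash
python3 -m creep '[{"translation":[4,0,0],"roll":0,"fingers":0},{"translation":[8,0,-10],"roll":0,"fingers":0},{"translation":[0,20,-25],"roll":0,"fingers":0},{"translation":[0,35,-20],"roll":0,"fingers":0},{"translation":[0,35,0],"roll":0,"fingers":0}]'
python3 -m creep '[{"translation":[38,38,0],"roll":0,"fingers":0},{"translation":[38,38,0],"roll":0,"fingers":0},{"translation":[38,0,0],"roll":0,"fingers":0},{"translation":[38,0,0],"roll":0,"fingers":0},{"translation":[0,0,0],"roll":0,"fingers":0}]'
python3 - <<'E'
from h import *
plan(*dw(0,-.0137),.15)
snap('side','side16');snap('top','top16')
a=cv2.imread('pics/side16.png')[180:280,150:270];b=cv2.imread('pics/top16.png')[110:210,180:300]
cv2.imwrite('pics/d16.png',cv2.resize(np.hstack([a,b]),None,fx=3.3,fy=3.3,interpolation=cv2.INTER_CUBIC))
E
```

```text
t: 39.45
position: [0.5788, 0.1608, 0.1801]
eef_rot: [3.1, -0.057, -1.525]
wrist_force: [-0.6, 0.8, 1.5]
grip_width: 0.0001
t: 39.87
position: [0.5193, 0.0211, 0.1962]
eef_rot: [3.112, -0.046, -1.516]
wrist_force: [0.4, 0.7, 0.7]
grip_width: -0.0002
t 39.87 pos [0.5193 0.0211 0.1962] rpy [178.32  -2.64 -86.87] q6 -23 grip -0.0002 F [0.4 0.7 0.7]
 shift now [ -99.7 -156.3   37.1] roll 0 rows 4.0 0.0
```

View pics/d16.png

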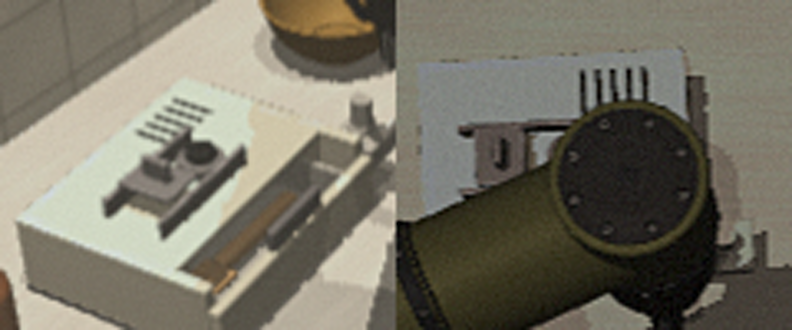

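```bash
python3 - <<'E'
from h import *
p=ray('side',211,225,.107);print(p, dw(0,-.0137))
z=np.load('pics/side16.npz');W=z['W'];g=z['p'].sum(2)
m=(abs(W[...,2]-.107)<.004)&(g<200)&(np.hypot(W[...,0]-.669,W[...,1]-.127)<.03);print(m.sum(),rect(m,W),W[m].mean(0))
z=np.load('pics/top16.npz');W=z['W'];m=(W[...,2]>.128)&(W[...,2]<.142)&(np.hypot(W[...,0]-.665,W[...,1]-.191)<.03);print(m.sum(),rect(m,W),dw(0,.0513))
E
python3 -m creep '[{"translation":[-30,-38,5],"roll":0,"fingers":0},{"translation":[-25,-38,5],"roll":0,"fingers":0},{"translation":[-22,-38,0],"roll":0,"fingers":0},{"translation":[-12,-32,0],"roll":0,"fingers":0},{"translation":[0,0,0],"roll":0,"fingers":0}]'
python3 - <<'E'
from h import *
plan(*dw(0,-.0137),.125)
E
```

```text
[0.66631346 0.13053899 0.107     ] [0.66894639 0.12704805]
36 (36, array([668.9, 131.2]), array([18.7, 28.9]), 67.07, np.float64(0.1065692193926526)) [0.66895523 0.13221558 0.10633768]
25 (25, array([662.6, 190.6]), array([28.3,  7.4]), 10.82, np.float64(0.137394430160422)) [0.66350733 0.19182008]
t: 40.38
position: [0.6563, 0.1213, 0.1776]
eef_rot: [3.114, -0.04, -1.514]
wrist_force: [-0.6, 0.4, -3.3]
grip_width: -0.0003
t 40.38 pos [0.6563 0.1213 0.1776] rpy [178.44  -2.29 -86.75] q6 -25 grip -0.0003 F [-0.6  0.4 -3.3]
 shift now [ -7.1 -14.3  52. ] roll 0 rows 2.0 0.0
```

```bash
python3 -m creep '[{"translation":[-4,-7,15],"roll":0,"fingers":0},{"translation":[-2,-4,14],"roll":0,"fingers":0},{"translation":[0,0,8],"roll":0,"fingers":0},{"translation":[0,0,0],"roll":0,"fingers":0},{"translation":[0,0,0],"roll":0,"fingers":0}]'
python3 - <<'E'
from h import *
plan(*dw(0,-.0137),.108)
E
```

```text
t: 40.8
position: [0.667, 0.1323, 0.1325]
eef_rot: [3.107, -0.041, -1.509]
wrist_force: [-0.6, -0.2, 1.1]
grip_width: -0.0001
t 40.8 pos [0.667  0.1323 0.1325] rpy [178.03  -2.33 -86.45] q6 -25 grip -0.0001 F [-0.6 -0.2  1.1]
 shift now [ 4.4 -2.4 24.7] roll 0 rows 1.0 0.0
```

```bash
python3 -m creep '[{"translation":[3,-2,8],"roll":0,"fingers":0},{"translation":[1.5,-1,8],"roll":0,"fingers":0},{"translation":[0,0,5],"roll":0,"fingers":0}]'
python3 -m creep '[{"translation":[0,0,2],"roll":0,"fingers":0}]'
python3 -m creep '[{"translation":[0,0,2],"roll":0,"fingers":0}]'
python3 - <<'E'
from h import *
plan(*dw(0,-.0137),.101)
E
```

```text
t: 41.05
position: [0.6703, 0.1268, 0.1145]
eef_rot: [3.113, -0.039, -1.509]
wrist_force: [0.1, -0.2, -0.8]
grip_width: -0.0003
t: 41.13
position: [0.6699, 0.1263, 0.1121]
eef_rot: [3.113, -0.038, -1.509]
wrist_force: [0.6, 0.2, -0.5]
grip_width: 0.0001
t: 41.22
position: [0.6699, 0.1259, 0.1102]
eef_rot: [3.114, -0.038, -1.51]
wrist_force: [-0.3, 0.3, 0.4]
grip_width: -0.0004
t 41.22 pos [0.6699 0.1259 0.1102] rpy [178.39  -2.19 -86.49] q6 -25 grip -0.0004 F [-0.3  0.3  0.4]
 shift now [-1.6  0.6  9.2] roll 0 rows 1.0 0.0
```

```bash
python3 -m creep '[{"translation":[0,0,3],"roll":0,"fingers":0},{"translation":[0,0,3],"roll":0,"fingers":0}]'
python3 -m creep '[{"translation":[0,0,2.5],"roll":0,"fingers":0}]'
python3 -m creep '[{"translation":[0,0,2.5],"roll":0,"fingers":0}]'
python3 -m creep '[{"translation":[0,0,2],"roll":0,"fingers":0}]'
```

```text
t: 41.38
position: [0.67, 0.1255, 0.105]
eef_rot: [3.115, -0.038, -1.51]
wrist_force: [-1.5, 1.1, 2.9]
grip_width: 0.0
t: 41.47
position: [0.6701, 0.1255, 0.1032]
eef_rot: [3.116, -0.037, -1.51]
wrist_force: [-2.7, 0.7, 3.8]
grip_width: 0.0001
t: 41.55
position: [0.6701, 0.1256, 0.1014]
eef_rot: [3.117, -0.037, -1.509]
wrist_force: [-2.9, 0.6, 4.9]
grip_width: 0.0
t: 41.63
position: [0.6702, 0.1255, 0.1012]
eef_rot: [3.118, -0.038, -1.509]
wrist_force: [-6.9, 1.5, 11.5]
grip_width: 0.0001
```

Force has climbed to 11 N with no more travel, so the button has bottomed. One more press to hold it, then retract and take the fingers to the +y side of the fin.

```bash
python3 -m creep '[{"translation":[0,0,2],"roll":0,"fingers":0},{"translation":[0,0,2],"roll":0,"fingers":0}]'
python3 -m creep '[{"translation":[0,0,-10],"roll":0,"fingers":0},{"translation":[0,0,-25],"roll":0,"fingers":0},{"translation":[0,0,-30],"roll":0,"fingers":0},{"translation":[0,0,0],"roll":0,"fingers":0}]'
python3 - <<'E'
from h import *
plan(*dw(0,.083),.165)
E
```

```text
t: 41.8
position: [0.6702, 0.1256, 0.1013]
eef_rot: [3.121, -0.038, -1.508]
wrist_force: [-4.7, 0.9, 8.5]
grip_width: -0.0001
t: 42.13
position: [0.6711, 0.1276, 0.1686]
eef_rot: [3.12, -0.04, -1.508]
wrist_force: [0.8, -0.4, 3.0]
grip_width: 0.0003
t 42.13 pos [0.6711 0.1276 0.1686] rpy [178.75  -2.27 -86.4 ] q6 -25 grip 0.0003 F [ 0.8 -0.4  3. ]
 shift now [-96.3   4.2  -0.1] roll 0 rows 3.0 0.0
```

```bash
python3 -m creep '[{"translation":[-32,1,0],"roll":0,"fingers":0},{"translation":[-32,1,0],"roll":0,"fingers":0},{"translation":[-30,1,0],"roll":0,"fingers":0},{"translation":[0,0,0],"roll":0,"fingers":0},{"translation":[0,0,0],"roll":0,"fingers":0}]'
python3 - <<'E'
from h import *
plan(*dw(0,.085),.123)
E
```

```text
t: 42.55
position: [0.6641, 0.224, 0.169]
eef_rot: [3.126, -0.037, -1.512]
wrist_force: [0.0, -1.0, 1.1]
grip_width: 0.0
t 42.55 pos [0.6641 0.224  0.169 ] rpy [179.11  -2.12 -86.62] q6 -32 grip 0.0 F [ 0.  -1.   1.1]
 shift now [-3.2  2.6 45.9] roll 0 rows 2.0 0.0
```

```bash
python3 -m creep '[{"translation":[-3,1,15],"roll":0,"fingers":0},{"translation":[-1,1,15],"roll":0,"fingers":0},{"translation":[-1,1,10],"roll":0,"fingers":0},{"translation":[0,0,4],"roll":0,"fingers":0},{"translation":[0,0,0],"roll":0,"fingers":0}]'
python3 - <<'E'
from h import *
plan(*dw(0,.085),.123)
snap('side','side17')
a=cv2.imread('pics/side17.png')[180:280,150:270]
cv2.imwrite('pics/d17.png',cv2.resize(a,None,fx=5,fy=5,interpolation=cv2.INTER_CUBIC))
E
```

```text
t: 42.97
position: [0.6611, 0.2263, 0.124]
eef_rot: [3.128, -0.036, -1.512]
wrist_force: [0.2, -0.4, -0.3]
grip_width: -0.0
t 42.97 pos [0.6611 0.2263 0.124 ] rpy [179.23  -2.09 -86.64] q6 -33 grip -0.0 F [ 0.2 -0.4 -0.3]
 shift now [0.8 0.4 1. ] roll 0 rows 1.0 0.0
```

View pics/d17.png

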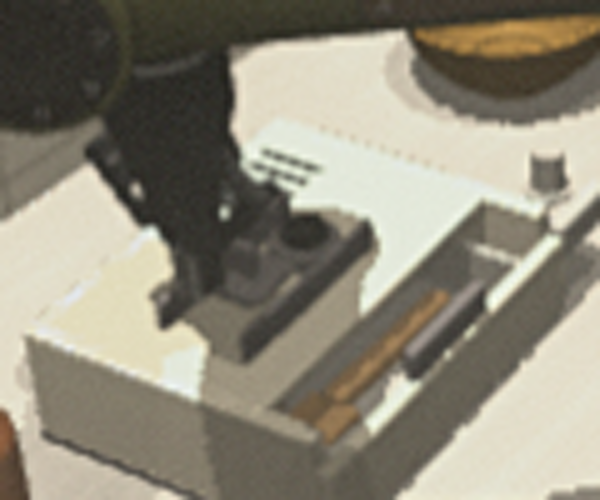

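The fingers are on the +y side of the fin, at (195,270). I'll push it back.

```bash
python3 -m creep '[{"translation":[12,0,0],"roll":0,"fingers":0},{"translation":[12,0,0],"roll":0,"fingers":0},{"translation":[12,0,0],"roll":0,"fingers":0},{"translation":[12,0,0],"roll":0,"fingers":0},{"translation":[12,0,0],"roll":0,"fingers":0}]'
python3 - <<'E'
from h import *
plan(*dw(0,.0013),.123)
E
```

```text
t: 43.43
position: [0.6655, 0.1643, 0.1282]
eef_rot: [3.131, -0.032, -1.51]
wrist_force: [0.3, 3.1, -2.3]
grip_width: -0.0
t 43.43 pos [0.6655 0.1643 0.1282] rpy [179.39  -1.86 -86.53] q6 -28 grip -0.0 F [ 0.3  3.1 -2.3]
 shift now [22.2 -0.9  5.9] roll 0 rows 1.0 0.0
```

```bash
python3 -m creep '[{"translation":[6,0,2],"roll":0,"fingers":0},{"translation":[6,0,2],"roll":0,"fingers":0}]'
python3 -m creep '[{"translation":[3,0,0],"roll":0,"fingers":0},{"translation":[3,0,0],"roll":0,"fingers":0}]'
python3 -m creep '[{"translation":[2,0,0],"roll":0,"fingers":0}]'
python3 -m creep '[{"translation":[2,0,0],"roll":0,"fingers":0}]'
python3 - <<'E'
from h import *
plan(*dw(0,.0013),.123)
E
```

```text
t: 43.6
position: [0.6672, 0.1491, 0.1267]
eef_rot: [3.134, -0.032, -1.512]
wrist_force: [-0.3, 3.1, 2.3]
grip_width: 0.0002
t: 43.77
position: [0.6678, 0.1412, 0.1271]
eef_rot: [3.135, -0.031, -1.514]
wrist_force: [0.6, 2.3, -1.6]
grip_width: 0.0001
t: 43.85
position: [0.668, 0.1401, 0.127]
eef_rot: [3.136, -0.029, -1.513]
wrist_force: [-2.5, 10.4, 1.5]
grip_width: -0.0
t: 43.93
position: [0.668, 0.1401, 0.1271]
eef_rot: [3.136, -0.026, -1.512]
wrist_force: [-2.4, 11.1, 0.3]
grip_width: 0.0001
t 43.93 pos [0.668  0.1401 0.1271] rpy [179.69  -1.47 -86.62] q6 -26 grip 0.0001 F [-2.4 11.1  0.3]
 shift now [-2.   0.2  4. ] roll 0 rows 1.0 0.0
```

```bash
python3 -m creep '[{"translation":[2,0,0],"roll":0,"fingers":0},{"translation":[-3,0,0],"roll":0,"fingers":0},{"translation":[-8,0,-10],"roll":0,"fingers":0},{"translation":[0,0,-35],"roll":0,"fingers":0},{"translation":[0,0,-30],"roll":0,"fingers":0}]'
python3 -m creep '[{"translation":[0,38,0],"roll":0,"fingers":0},{"translation":[0,38,0],"roll":0,"fingers":0},{"translation":[0,38,0],"roll":0,"fingers":0},{"translation":[0,38,0],"roll":0,"fingers":0},{"translation":[0,38,0],"roll":0,"fingers":0}]'
python3 -m creep '[{"translation":[-38,20,0],"roll":0,"fingers":0},{"translation":[-38,0,0],"roll":0,"fingers":0},{"translation":[-38,0,0],"roll":0,"fingers":0},{"translation":[-38,0,0],"roll":0,"fingers":0},{"translation":[-38,0,0],"roll":0,"fingers":0}]'
python3 -m creep '[{"translation":[0,0,0],"roll":0,"fingers":0},{"translation":[0,0,0],"roll":0,"fingers":0}]'
python3 - <<'E'
from h import *
snap('side','side18');snap('top','top18')
a=cv2.imread('pics/side18.png')[130:370,90:400];b=cv2.imread('pics/top18.png')[80:320,80:420]
cv2.imwrite('pics/d18.png',cv2.resize(np.hstack([a,b]),None,fx=1.23,fy=1.23,interpolation=cv2.INTER_CUBIC))
W=np.load('pics/top18.npz')['W'];Z=W[...,2]
D=W[...,:2]-C0;X=D[...,0]*np.cos(A0)+D[...,1]*np.sin(A0);Y=-D[...,0]*np.sin(A0)+D[...,1]*np.cos(A0)
def st(n,m): print(n,m.sum(),*[np.percentile(q[m],[2,50,98]).round(4) for q in(X,Y,Z)]) if m.sum() else print(n,0)
st('plate',(Z>.078)&(Z<.1)&(abs(Y)<.05)&(X<-.09)&(X>-.14))
st('fin',(Z>.128)&(Z<.145)&(abs(Y)<.09)&(abs(X)<.03))
st('pin',(Z>.09)&(Z<.115)&(Y<-.13)&(Y>-.19)&(abs(X+.087)<.03))
E
```

```text
t: 44.35
position: [0.6642, 0.1528, 0.1964]
eef_rot: [3.122, -0.03, -1.51]
wrist_force: [1.2, 0.8, 1.6]
grip_width: -0.0001
t: 44.77
position: [0.4781, 0.1422, 0.2047]
eef_rot: [3.128, -0.038, -1.515]
wrist_force: [-1.9, 0.6, 1.8]
grip_width: -0.0003
t: 45.18
position: [0.4431, 0.3294, 0.2104]
eef_rot: [-3.14, -0.032, -1.521]
wrist_force: [1.6, -0.6, -0.3]
grip_width: 0.0002
t: 45.35
position: [0.4416, 0.3353, 0.2105]
eef_rot: [-3.14, -0.035, -1.515]
wrist_force: [-0.0, -0.5, 0.2]
grip_width: -0.0001
plate 86 [-0.1168 -0.1128 -0.1068] [-0.0378  0.0014  0.0371] [0.0791 0.0886 0.0947]
fin 23 [-0.0138 -0.0045  0.0115] [-0.0191 -0.0159 -0.0127] [0.1296 0.1353 0.1423]
pin 41 [-0.0978 -0.0881 -0.0782] [-0.169  -0.1589 -0.1498] [0.0955 0.1033 0.1075]
```

View pics/d18.png

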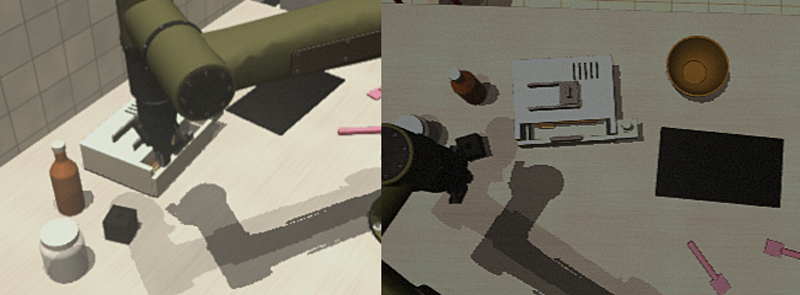

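View pics/top18.png

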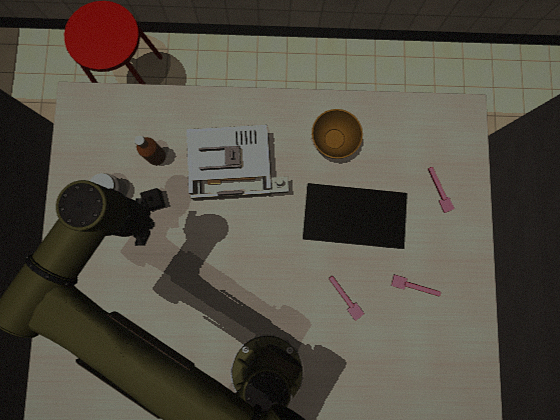

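The mat is empty and only the pink look-alikes are still on the counter. The drawer is shut, the pin is in at (280,184), and the tab covers the button. The bowl at (337,133), the bottle at (150,150) and the jar are where they started, and the robot touches nothing. I'll hand the job in.

```bash
python3 -c "
from plant import robot
print(robot.finish_job())"
```

```text
the job is handed in; nothing more can be done
None
```

The job is done and handed in at about 45 s of the 200 s allowed. I laid the spoon and spatula (the only two utensils on the mat) in the drawer, shut it and dropped the pin in. I then slid the tab aside, pressed the button and slid the tab back over it.

**What the last checks showed:**
- **Drawer:** it is shut against its stop, with the tongue hole over the bracket hole to within about 2 mm as measured. The grip plate did not move afterwards.
- **Pin:** its head top measured 103 to 104 mm over the counter, as expected with the collar resting on the tongue. I also felt it land at about 7.5 N.
- **Button:** it went down about 6 mm and stopped moving as the force rose to about 11 N.
- **Tab:** it reached its stop both ways. The fin ended about 2 mm from its first measured position, within camera noise.
- **Bystanders:** the bowl and bottle look unmoved in the last pictures. The jar was partly hidden in the last top view but clear in the side view. I left the pink look-alikes alone.

**What went less well:**
- **Drawer push:** my last push against the stop was too hard. The wrist force briefly read about 100 N in total (83 N along x), below the 120 N limit.
- **Tool tilt:** it drifted to about 7°, and I brought it back by gently pushing on the closed drawer.
- **Camera disagreement:** the side camera put points 3 to 5 mm to +y of the top camera, so I relied on the top view.

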